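Restock the counter display and set its light

TASK

Restock the cassette display on the shop counter: first swing its light up past upright so it is out of the way, then take every wooden dummy out of the bays and put it in the grey tray, and slide every blue bit cassette fully home into a bay of its own, against the back stop. Last, bring the light down to 60 degrees above level (the yellow mark), let go and check that it stays there; leave the torch, the tomato and the card terminal alone.

Things in the scene. Friction and masses are not known exactly. Their poses are not given: they have to be found in the camera images.
- rack: display rack fixed to the counter, placed and turned differently each time: red roof (top 36 mm up), grey walls, 272 mm wide (y), 90 mm deep (x). Origin at counter level, middle of its footprint; x points into the bays, away from the robot. Three letterbox bays at y = -90, 0, +90 mm, without floor (slabs slide in on the counter), 54 mm wide, 26 mm high; mouths at x = -45 mm, back stop at x = +30 mm
- bay0 (a point): where the centre of a slab lies when fully home in the bay at y = -90 mm of the rack (11 mm above the counter, 30 mm to -x of the rack's origin, axes as the rack's). A home slab sticks out 45 mm from the mouth and can be gripped there across its width, with 40 mm free to the next slab; the bay walls have rounded noses as a lead-in
- bay1 (a point): where the centre of a slab lies when fully home in the bay at y = 0 mm of the rack (11 mm above the counter, 30 mm to -x of the rack's origin, axes as the rack's). A home slab sticks out 45 mm from the mouth and can be gripped there across its width, with 40 mm free to the next slab; the bay walls have rounded noses as a lead-in
- bay2 (a point): where the centre of a slab lies when fully home in the bay at y = 90 mm of the rack (11 mm above the counter, 30 mm to -x of the rack's origin, axes as the rack's). A home slab sticks out 45 mm from the mouth and can be gripped there across its width, with 40 mm free to the next slab; the bay walls have rounded noses as a lead-in
- light (a joint): angle of the light in rad: 0 = arms level, pointing towards the robot over the mouths of the bays; it grows as the light is raised, 1.571 = upright, 2.0 = end stop leaning away from the robot; 60 degrees = 1.047. A friction hinge: it stays where it is left and needs about 4 to 6 N at the tube to move
- light_bar (a point): middle of the light's white tube: diameter 20 mm, 298 mm long along the rack's y axis, carried at its ends by two 8 mm thick arms at y = -145 and +145 mm; open between them; it can be pinched in the middle from above at any angle. 150 mm from the hinge axis
- light_hinge (a point): middle of the light's hinge axis, along the rack's y: 30 mm to +x of the rack's origin, 85 mm above the counter, on two 12 mm thick posts at y = -130 and +130 mm, 90 mm high. On the rack's -y side a steel arc with ticks every 30 degrees stands around it (look only); the thick yellow tick is 60 degrees
- cassette0_mid (a point): blue bit cassette with yellow label and dark window, 0.10 to 0.21 kg: a flat slab 120 mm long (its x axis), 50 mm wide (y), 22 mm thick (z); this point is its centre, 11 mm above whatever it lies on; either end may lead. It starts lying on the counter to the left. May be absent (2 or 3 are there)
- cassette1_mid (a point): blue bit cassette with yellow label and dark window, 0.10 to 0.21 kg: a flat slab 120 mm long (its x axis), 50 mm wide (y), 22 mm thick (z); this point is its centre, 11 mm above whatever it lies on; either end may lead. It starts lying on the counter to the left. May be absent (2 or 3 are there)
- cassette2_mid (a point): blue bit cassette with yellow label and dark window, 0.10 to 0.21 kg: a flat slab 120 mm long (its x axis), 50 mm wide (y), 22 mm thick (z); this point is its centre, 11 mm above whatever it lies on; either end may lead. It starts lying on the counter to the left. May be absent (2 or 3 are there)
- dummy0_mid (a point): plain wooden display dummy, 0.07 to 0.14 kg: a flat slab 120 mm long (its x axis), 50 mm wide (y), 22 mm thick (z); this point is its centre, 11 mm above whatever it lies on; either end may lead. It starts fully home in a bay. May be absent (1 or 2 are there)
- dummy1_mid (a point): plain wooden display dummy, 0.07 to 0.14 kg: a flat slab 120 mm long (its x axis), 50 mm wide (y), 22 mm thick (z); this point is its centre, 11 mm above whatever it lies on; either end may lead. It starts fully home in a bay. May be absent (1 or 2 are there)
- dummy2_mid (a point): plain wooden display dummy, 0.07 to 0.14 kg: a flat slab 120 mm long (its x axis), 50 mm wide (y), 22 mm thick (z); this point is its centre, 11 mm above whatever it lies on; either end may lead. It starts fully home in a bay. May be absent (1 or 2 are there)
- tray: loose grey open tray, 0.7 kg, to the right: 210 mm (x) by 160 mm (y) outside, 35 mm high, walls and floor 5 mm thick; origin in the middle of its underside. Dummies lie in it side by side with their length along its y
- torch: bystander: black torch standing on its head, 42 mm wide, 130 mm high, origin at its foot
- tomato: bystander: red tomato, 68 mm wide, 53 mm high, origin at its foot
- terminal: bystander: black card terminal lying flat, 150 x 75 x 28 mm, origin under its middle
Mind the look-alikes: they are no part of the job. What is shaped like the part that bears dummy0_mid but red is not meant. What is shaped like the part that bears cassette1_mid but turquoise is not meant.

How it is judged:
On the way, in this order (a step that is already met when the one before it is completed fails the run):
1. the light is swung up past upright (1.6 rad or more) (value of joint light above 1.6 rad), for 0.2 s.
2. with the light still up, every dummy lies in the tray and every cassette is home in a bay (value of joint light above 1.5 rad and x of cassette0_mid in the frame of rack between -0.038 and -0.02 m and y of cassette0_mid in the frame of rack between -0.1 and 0.1 m and height (world z) of each of cassette0_mid, cassette1_mid, cassette2_mid below 0.02 m and angle between the x axis of each of cassette0_mid, cassette1_mid, cassette2_mid and the x axis of rack, either way round below 0.12 rad and x of cassette1_mid in the frame of rack between -0.038 and -0.02 m and y of cassette1_mid in the frame of rack between -0.1 and 0.1 m and x of cassette2_mid in the frame of rack between -0.038 and -0.02 m and y of cassette2_mid in the frame of rack between -0.1 and 0.1 m and x of dummy0_mid in the frame of tray between -0.1 and 0.1 m and y of dummy0_mid in the frame of tray between -0.075 and 0.075 m and z of each of dummy0_mid, dummy1_mid, dummy2_mid in the frame of tray below 0.06 m and x of dummy1_mid in the frame of tray between -0.1 and 0.1 m and y of dummy1_mid in the frame of tray between -0.075 and 0.075 m and x of dummy2_mid in the frame of tray between -0.1 and 0.1 m and y of dummy2_mid in the frame of tray between -0.075 and 0.075 m), for 0.2 s.
3. the light stands at 60 degrees (4 either way), let go, and stays for a second (value of joint light between 0.977 and 1.117 rad and contact force between the fingers and light below 0.1 N and velocity of joint light between -0.03 and 0.03 rad/s), for 1 s.
At the end, for the whole second after the job is handed in: Every cassette present lies on the counter in a bay, within 8 mm of the back stop and square to the rack within 0.12 rad; every dummy present lies in the tray; the light stands at 60 degrees within 4 degrees, let go and still; bystanders were not moved by more than 40 mm (value of joint light between 0.977 and 1.117 rad and contact force between the fingers and light below 0.1 N and x of cassette0_mid in the frame of rack between -0.038 and -0.02 m and y of cassette0_mid in the frame of rack between -0.1 and 0.1 m and height (world z) of each of cassette0_mid, cassette1_mid, cassette2_mid below 0.02 m and angle between the x axis of each of cassette0_mid, cassette1_mid, cassette2_mid and the x axis of rack, either way round below 0.12 rad and x of cassette1_mid in the frame of rack between -0.038 and -0.02 m and y of cassette1_mid in the frame of rack between -0.1 and 0.1 m and x of cassette2_mid in the frame of rack between -0.038 and -0.02 m and y of cassette2_mid in the frame of rack between -0.1 and 0.1 m and x of dummy0_mid in the frame of tray between -0.1 and 0.1 m and y of dummy0_mid in the frame of tray between -0.075 and 0.075 m and z of each of dummy0_mid, dummy1_mid, dummy2_mid in the frame of tray below 0.06 m and x of dummy1_mid in the frame of tray between -0.1 and 0.1 m and y of dummy1_mid in the frame of tray between -0.075 and 0.075 m and x of dummy2_mid in the frame of tray between -0.1 and 0.1 m and y of dummy2_mid in the frame of tray between -0.075 and 0.075 m); the robot touches nothing.
It fails at once if the torch is pushed more than 40 mm or knocked over (distance of torch from where it was at the start of the episode above 0.04 m or angle between torch's own z axis and vertical above 0.6 rad).
It fails at once if the tomato is pushed more than 40 mm or knocked over (distance of tomato from where it was at the start of the episode above 0.04 m or angle between tomato's own z axis and vertical above 0.6 rad).
It fails at once if the terminal is pushed more than 40 mm or knocked over (distance of terminal from where it was at the start of the episode above 0.04 m or angle between terminal's own z axis and vertical above 0.6 rad).
Of dummy0, dummy1, dummy2 only 1 to 2 are there at a start; the rules pass over those that are not, and their reading is None.
Of cassette0, cassette1, cassette2 only 2 to 3 are there at a start; the rules pass over those that are not, and their reading is None.
At some moment in a run one of cassette0, cassette1, cassette2, tray may be knocked a few centimetres aside while the robot is not near it.
Once in a run the grip may slacken for a moment while it holds something.
It also fails if it takes over 210 s, if anything falls off the work surface, if the arm or the gripper's body presses on something with over 40 N, if the wrist force passes 120 N, or if a joint passes its speed limit or range.

ROBOT

A 6-joint arm with a two-finger parallel gripper is mounted at the origin on the work surface. World frame = base frame: x ahead of the robot, y to its left, z up, the work surface at z = 0. Lengths are in m, angles in rad, forces in N, time in s.
With the tool pointing down it reaches from about 0.275 to 0.975 m from the base axis. Payload 8.4 kg.
Tool frame: the origin (TCP) lies between the finger pads; the fingertips stand 25 mm ahead of it and the grasp point (between the pads) lies 6 mm ahead of it; z points along the fingers, y is the line along which they close (so a half turn about z gives the same grasp; the last joint's range is limited). The gripper opens to 92 mm and grips with 3 to 60 N. Pads are 20 mm wide; open, the fingers measure 128 mm over their backs; the gripper's body (75 mm by 189 mm) begins 69 mm behind the grasp point.
Start: joints at [-1.291, 0.353, 1.633, -0, 1.155, -0.002], TCP at [0.174, -0.6, 0.24] pointing down, gripper open.
Joint ranges: [-2.63, 2.63], [-0.92, 2.1], [0.06, 2.66], [-1.3, 4.44], [0, 2.69], [-3.02, 3.02]. Speed limits (rad/s): [2.22, 2.22, 2.79, 3.14, 3.14, 3.14].

INTERFACE

Orientations are given as a unit quaternion [x, y, z, w].
In Python, from bench import r gives the robot as it stands.
- The arm moves only by the tool jog_arm, never from a script. Its argument "targets" is one flat list of numbers, 7 for each row, row after row: the shift along the tool's x, y, z as a fraction of full scale, then the turn, a rotation vector about the tool's x, y, z as a fraction of full scale, then the closure, from -1 (fully open) to 1 (shut). A call has 1 to 5 rows; each row is the pose to reach, as a shift and turn from the pose commanded when the call began, along the tool's axes at that moment; what a row does not reach only later rows make up. Full scale, the value 1, is 400 mm for a shift and 30 degrees for a turn. A row lasts 1/8 s, in which the tool goes at most 62.5 mm and 10.7 degrees, less where a joint would pass 70% of its speed; a pose out of reach is approached as far as the arm can. A call with a number of a shift or a turn outside -1 to 1 is refused whole. A call with a gripper value outside its range is refused whole. The fingers move at their own pace and stop on an object; "newtons" is the grip in N (left out, the last holds). Time passes only in rows, so rows that repeat a pose let the fingers close. It gives the time, the measured TCP pose, the force, the opening and the grip force at its end, in the units of the state.
- r.get_obs(): the state, without advancing time (a new reading comes with each control period).
- r.read_camera(name): name is "scene" or "top" or "wrist"; returns a dict with "pixels" (480x640x3 uint8, red, green, blue), "depth" (480x640 float32, m along the optical axis (not along the pixel's ray), 0 where there is no reading), "K" (3x3 intrinsics, pixels), "R" (3x3) and "t" (3): a world point X has camera coordinates R X + t; the wrist camera has in their place "T_tool_cam" (4x4, takes a point from camera to tool coordinates, whose origin is the TCP and whose axes are the flange's). Camera axes: x right, y down, z forward; pixel columns grow to the right and rows downward; lengths in m; the calibration is good to about 2 mm. A picture is of the moment at which its call begins: read the wrist's pose just before it.
- r.close_job(): hands the job in; it is judged then, once.
The state is a dict: "time": time; "joint_pos": joint angles; "joint_velocities": joint speeds; "joint_efforts": joint torques, N m; "tcp_pos": TCP position; "ee_rot": TCP orientation; "ft_force": force on the tool from outside, world axes, zero at the start; "moment": the same for the moment, N m; "opening": finger opening in m; "finger_force": force on a finger pad.
Only numpy, scipy, OpenCV 4.12 (cv2) and the standard library are available. Lean on these libraries where they do the work, as an engineer would, in place of code of your own. Each camera call takes 0.05 s, during which the arm holds its last target. There are 200 camera calls.

## Working session

There is one attempt and no reset: what is moved stays moved. The work goes in short steps, Python scripts to look and compute and a tool call to move; the robot and the scene stay as the last step left them, time stands still between calls to the robot, and variables do not carry over. Pictures are saved under pics/ and viewed, at most 14 in all, crops included, and the job is handed in when it is done.

Besides the shell and the picture viewer there is one more tool, called after "Emit:" as name(argument=value, ...) on one line, values as JSON. jog_arm: Moves the arm, as the interface text tells. Its arguments: {"type":"object","properties":{"targets":{"type":"array"},"newtons":{"type":"number"}},"required":["targets"]}

```bash
ls; mkdir -p pics
python3 - <<'E'
from bench import r
import cv2,numpy as np
o=r.get_obs();print(o)
for n in("scene","top"):
    c=r.read_camera(n);cv2.imwrite(f"pics/{n}0.png",c["pixels"][:,:,::-1]);np.savez(f"{n}0.npz",**c);print(n,c["K"],c["R"],c["t"])
E
```

```text
pics
{'time': 0.0, 'joint_pos': array([-1.29140320e+00,  3.53648392e-01,  1.63415813e+00, -3.35817916e-05,
        1.15521819e+00, -2.40183541e-03]), 'joint_velocities': array([-2.03159195e-04, -6.79813455e-04, -1.74107125e-03, -3.56222889e-04,
       -9.40114215e-04, -6.05486604e-05]), 'joint_efforts': array([ 2.39615133e-05, -5.93836284e+01, -3.34213364e+01,  6.96605444e-02,
        2.34132278e-02, -9.51775269e-05]), 'tcp_pos': array([ 0.17365547, -0.59988574,  0.23885327]), 'ee_rot': array([ 9.90089153e-01,  1.40438443e-01, -1.14060054e-04, -7.07053311e-04]), 'ft_force': array([ 0.32188251, -0.68771263, -0.44944903]), 'moment': array([ 0.06934065, -0.0330948 ,  0.01138556]), 'finger_force': 0.0, 'opening': 0.09197298072950268}
scene [[467.83097859   0.         322.47075762]
 [  0.         467.83097859 234.28825855]
 [  0.           0.           1.        ]] [[ 0.21580886  0.97643401  0.00177696]
 [ 0.81907184 -0.1800378  -0.54470884]
 [-0.53155231  0.11900845 -0.83862335]] [-0.16754016 -0.33830788  1.35679975]
top [[470.3775266    0.         321.81021535]
 [  0.         470.3775266  235.87817794]
 [  0.           0.           1.        ]] [[ 3.91694164e-03 -9.99657232e-01 -2.58858385e-02]
 [-9.88587480e-01  2.74175553e-05 -1.50647916e-01]
 [ 1.50596988e-01  2.61804949e-02 -9.88248516e-01]] [0.07676061 0.51306544 1.18681911]
```

View pics/top0.png

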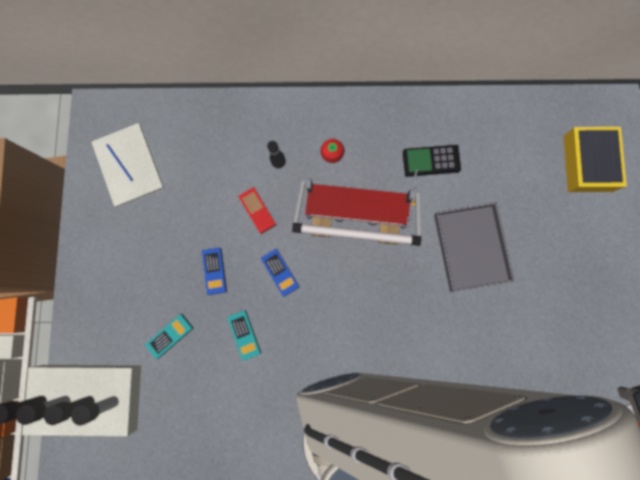

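View pics/scene0.png

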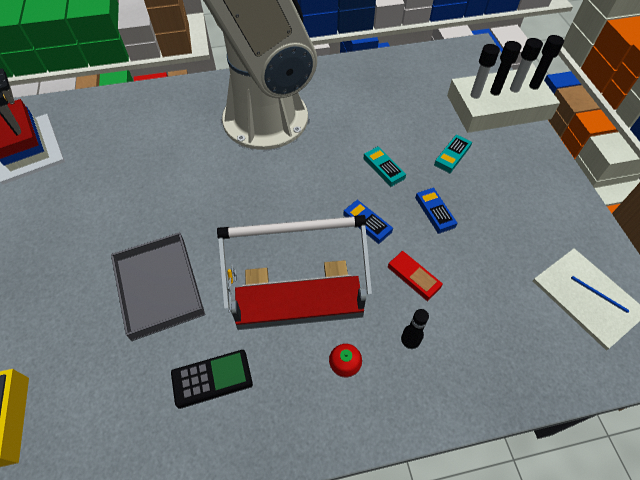

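Top view candidates. Cassettes: blue at (214,271) and (280,272). Turquoise at (169,335) and (244,335) are look-alikes. Dummies: wood at (321,225) and (391,232) in the bays. Red slab at (257,210) is a look-alike. The light tube runs from (297,228) to (417,239), the tray is at (473,247), the torch at (276,154), the tomato at (332,150) and the terminal at (432,160). I choose the two blue and two wooden slabs.

```bash
cat > h.py <<'E'
import numpy as np,cv2
from bench import r
from scipy.spatial.transform import Rotation as Ro
def cam(n):
    o=r.get_obs(); c=r.read_camera(n)
    if n=="wrist":
        T=np.eye(4);T[:3,:3]=Ro.from_quat(o["ee_rot"]).as_matrix();T[:3,3]=o["tcp_pos"]
        W=T@c["T_tool_cam"]; c["Rw"],c["tw"]=W[:3,:3],W[:3,3]
    else: c["Rw"]=c["R"].T; c["tw"]=-c["R"].T@c["t"]
    return c
def cloud(c):
    v,u=np.mgrid[:480,:640]; K=c["K"];d=c["depth"]
    P=np.stack([(u-K[0,2])/K[0,0]*d,(v-K[1,2])/K[1,1]*d,d],-1)
    X=P@c["Rw"].T+c["tw"]; X[d==0]=np.nan; return X
def hsv(c): return cv2.cvtColor(c["pixels"],cv2.COLOR_RGB2HSV)
M=dict(blue=((110,120,60),(125,255,255)),red=((0,150,60),(6,255,255)),wood=((10,60,90),(22,190,255)),teal=((80,100,60),(100,255,255)))
def blobs(c,col,lo,hi,minpx=60,X=None):
    X=cloud(c) if X is None else X
    m=cv2.inRange(hsv(c),*M[col])
    m[~((X[...,2]>lo)&(X[...,2]<hi))]=0
    m=cv2.morphologyEx(m,cv2.MORPH_CLOSE,np.ones((9,9)))
    n,l,s,ce=cv2.connectedComponentsWithStats(m)
    out=[]
    for i in range(1,n):
        if s[i,4]<minpx: continue
        k=(l==i)&(X[...,2]>lo)&(X[...,2]<hi)
        p=X[k]; (cx,cy),(w,h),a=cv2.minAreaRect((p[:,:2]*1000).astype(np.float32))
        if w<h: w,h,a=h,w,a+90
        out.append((ce[i].round(),np.round([cx,cy,w,h],1),round((a+90)%180-90,1),round(float(np.median(p[:,2])),4)))
    return out
E
python3 - <<'E'
from h import *
for n in("top","scene"):
    c=cam(n);X=cloud(c)
    print(n)
    for col,lo,hi in(("blue",.005,.04),("red",.005,.07),("wood",.005,.04),("teal",.005,.04)):
        for b in blobs(c,col,lo,hi,X=X):print(col,*b)
    h=hsv(c)
    m=(h[...,1]<40)&(h[...,2]>150)&(X[...,2]>.05)&(X[...,2]<.25)&(X[...,0]>.3)&(np.abs(X[...,1])<.4)
    p=X[m];print("tube",m.sum(),p.mean(0)); q=p-p.mean(0);u=np.linalg.svd(q,full_matrices=False)[2][0];print(u,np.degrees(np.arctan2(u[1],u[0])),(q@u).min(),(q@u).max(), np.percentile(p[:,2],[5,50,95]))
    t=(X[...,2]>.025)&(X[...,2]<.045)&(X[...,1]<-.15)&(X[...,0]>.35)&(h[...,2]<150)&(X[...,1]>-.6)&(X[...,0]<.67)
    nn,l,s,ce=cv2.connectedComponentsWithStats(t.astype(np.uint8))
    for i in range(1,nn):
        if s[i,4]>60:
            p=X[l==i];print("tray?",ce[i],cv2.minAreaRect((p[:,:2]*1000).astype(np.float32)),np.median(p[:,2]))
E
```

```text
top
blue [214. 274.] [423.4 363.2 117.9  49.2] 9.4 0.0239
blue [281. 274.] [420.3 189.4 118.5  47.9] 31.6 0.0241
red [332. 150.] [744.3  51.7  55.2  53. ] 65.8 0.0509
red [358. 204.] [599.3 -16.1 264.4  79. ] 83.7 0.0384
red [259. 213.] [586.3 253.3 116.   44.5] 31.5 0.0241
wood [579. 174.] [ 690.2 -602.9  199.3   99. ] 37.1 0.0127
wood [252. 202.] [606.4 265.3  45.7  30.4] 31.2 0.0248
wood [321. 221.] [555.   79.5  48.4  22.4] 82.6 0.0245
wood [389. 228.] [535.3 -99.   49.   23.3] 83.6 0.0249
wood [286. 283.] [389.9 171.1  34.1  17.1] -58.9 0.0247
wood [215. 284.] [389.1 358.7  35.9  16.4] -80.5 0.0247
wood [178. 327.] [277.3 448.8  30.5  14.8] 40.4 0.0245
wood [248. 348.] [224.8 267.2  30.   13.6] -68.3 0.025
teal [244. 337.] [257.8 279.7 118.   50.1] 22.0 0.0243
teal [170. 335.] [254.2 474.7 120.3  48.6] -48.4 0.024
tube 1067 [ 0.51105132 -0.00729919  0.16472793]
[-0.10291915 -0.99468708 -0.00229457] -95.90730870757393 -0.14967683029594062 0.1477553328250803 [0.11667986 0.17189241 0.1762463 ]
tray? [474.61003861 244.43629344] ((488.4720458984375, -316.42706298828125), (210.0674285
[... 582 characters left out ...]
 276.] [519.3 -96.3  49.9  39.3] 82.8 0.0216
wood [423. 279.] [607.8 266.6  49.7  36.7] 32.5 0.0223
teal [453. 153.] [257.2 477.1 123.9  51.8] -49.9 0.0208
teal [386. 165.] [260.7 281.6 122.8  53. ] 21.0 0.0214
tube 1428 [ 0.53235695 -0.01428787  0.15293608]
[0.06911541 0.99753716 0.01194458] 86.03653565937739 -0.14603300883501677 0.1560568396843682 [0.0981036  0.16859504 0.17288984]
tray? [152.90721649 285.06185567] ((489.5635986328125, -315.867919921875), (213.72218322753906, 160.5778045654297), 9.585272789001465) 0.033336101058181744
tray? [ 18.34831461 379.84269663] ((654.5864868164062, -579.5818481445312), (29.346981048583984, 4.253539562225342), 0.41259002685546875) 0.03449255553721697
```

```bash
cat >> h.py <<'E'
RC=np.array([.6013,-.0155]);RY=np.radians(-6.15)
def rk(x,y): c,s=np.cos(RY),np.sin(RY); return RC+[c*x-s*y,s*x+c*y]
def inrk(p): c,s=np.cos(RY),np.sin(RY); d=np.asarray(p)[...,:2]-RC; return np.stack([c*d[...,0]+s*d[...,1],-s*d[...,0]+c*d[...,1]],-1)
def pose(x,y,z,yawdeg):  # tool down, tool y at azimuth yaw
    a=np.radians(yawdeg);c,s=np.cos(a),np.sin(a)
    return np.array([x,y,z]),Ro.from_matrix(np.array([[-s,c,0],[c,s,0],[0,0,-1.]]).T)
def cur():
    o=r.get_obs();return o["tcp_pos"],Ro.from_quat(o["ee_rot"])
def plan(wps,start=None):
    p,R=cur() if start is None else pose(*start)
    print("now",p.round(4),"yaw",np.degrees(np.arctan2(*R.as_matrix()[[1,0],1])).round(2),"tz",R.as_matrix()[:,2].round(3))
    for w in wps:
        q,Q=pose(*w)
        d=(R.inv().apply(q-p)/.4).round(3); v=((R.inv()*Q).as_rotvec()/np.radians(30)).round(3)
        n=max(np.linalg.norm(d)*400/62.5,np.linalg.norm(v)*30/10.7)
        print(np.round(w,4).tolist(),"->",d.tolist(),v.tolist(),"rows %.1f"%n)
        p=p+R.apply(d*.4);R=R*Ro.from_rotvec(v*np.radians(30))
E
python3 - <<'E'
from h import *
for n in("top","scene"):
    c=cam(n);X=cloud(c);q=inrk(X);h=hsv(c)
    m=(h[...,1]<40)&(h[...,2]>150)&(X[...,2]>.14)&(X[...,2]<.25)&(abs(q[...,1])<.12)&(abs(q[...,0]+.1)<.06)
    p=q[m];z=X[m][:,2];print(n,"tube x",np.percentile(p[:,0],[2,50,98]),"z",np.percentile(z,[2,50,98]))
    for s in(-1,1):
        m=(X[...,2]>.06)&(X[...,2]<.2)&(abs(q[...,1]-s*.14)<.04)&(q[...,0]>-.08)&(q[...,0]<.15)
        p=q[m];z=X[m][:,2];print(s,"x",np.percentile(p[:,0],[0,2,50,98]),"y",np.percentile(p[:,1],[2,50,98]),"z",z.max())
    tm=(X[...,2]>.006)&(X[...,2]<.2)&(abs(q[...,0])>.0)
    c["pixels"][m]=255
x0,y0=rk(.03-.13,0)
yaw=-6.15
plan([(.3,-.45,.3,-46),(.42,-.2,.3,-20),(x0,y0,.25,yaw),(x0,y0,.167,yaw)])
c=cam("scene");cv2.imwrite("pics/crop.png",cv2.resize(c["pixels"][120:340,200:480,::-1],None,fx=2.7,fy=2.7))
E
```

```text
top tube x [-0.11167008 -0.10408969 -0.09455467] z [0.16396386 0.17289747 0.17776365]
-1 x [-0.07998311 -0.0747238  -0.00850482  0.0614506 ] y [-0.14806541 -0.13288299 -0.12385351] z 0.17355905968382435
1 x [-0.07999757 -0.07764376 -0.00308734  0.0356954 ] y [0.12434383 0.14228441 0.14909994] z 0.160253693069784
scene tube x [-0.10801013 -0.09802292 -0.0922325 ] z [0.16623864 0.17063862 0.17393298]
-1 x [-0.07983511 -0.07467331 -0.00501655  0.05860961] y [-0.14780186 -0.14001439 -0.12328633] z 0.17113972069579997
1 x [-0.07954746 -0.07697882 -0.00289031  0.04046032] y [0.12460427 0.14294268 0.14961793] z 0.15908690406243664
now [ 0.1738 -0.6002  0.2393] yaw -73.85 tz [-0.  0. -1.]
[0.3, -0.45, 0.3, -46.0] -> [0.408, -0.273, -0.152] [-0.001, -0.0, -0.928] rows 3.3
[0.42, -0.2, 0.3, -20.0] -> [0.65, -0.242, 0.001] [0.0, -0.0, -0.867] rows 4.4
[0.5019, -0.0048, 0.25, -6.15] -> [0.528, 0.026, 0.125] [0.0, -0.0, -0.462] rows 3.5
[0.5019, -0.0048, 0.167, -6.15] -> [0.0, -0.0, 0.207] [0.0, -0.0, 0.0] rows 1.3
```

View pics/crop.png

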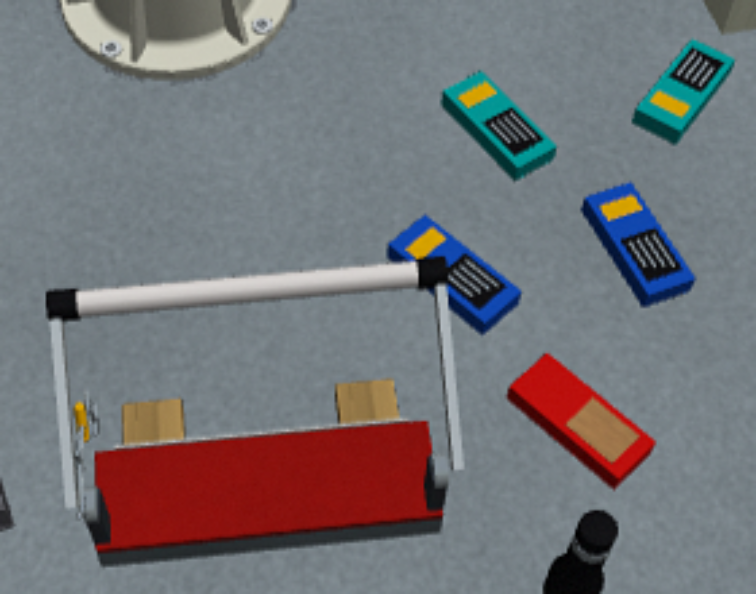

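The crop confirms the two blue cassettes at (640,243) and (455,273), with wooden dummies in the bays at +y (365,400) and -y (152,420). The middle bay is empty, and the light is at about 30°. Approaching the tube.

Emit:
jog_arm(targets=[0.408,-0.273,-0.152,0,0,-0.928,-1,0.408,-0.273,-0.152,0,0,-0.928,-1,0.408,-0.273,-0.152,0,0,-0.928,-1,0.408,-0.273,-0.152,0,0,-0.928,-1,0.408,-0.273,-0.152,0,0,-0.928,-1])

```text
time: 0.98
tcp_pos: [0.3007, -0.45, 0.3008]
ee_rot: [0.927, 0.375, -0.0, 0.001]
ft_force: [0.2, -0.1, 0.3]
opening: 0.0917
finger_force: 0.0
```

Emit:
jog_arm(targets=[0.65,-0.242,0,0,0,-0.867,-1,0.65,-0.242,0,0,0,-0.867,-1,0.65,-0.242,0,0,0,-0.867,-1,0.65,-0.242,0,0,0,-0.867,-1,0.65,-0.242,0,0,0,-0.867,-1])

```text
time: 1.6
tcp_pos: [0.4204, -0.199, 0.2997]
ee_rot: [0.819, 0.573, -0.0, -0.0]
ft_force: [1.1, -0.9, 0.2]
opening: 0.0918
finger_force: 0.0
```

Emit:
jog_arm(targets=[0.528,0.026,0,0,0,-0.462,-1,0.528,0.026,0,0,0,-0.462,-1,0.528,0.026,0,0,0,-0.462,-1,0.528,0.026,0,0,0,-0.462,-1,0.528,0.026,0,0,0,-0.462,-1])

```text
time: 2.22
tcp_pos: [0.5027, -0.0051, 0.2994]
ee_rot: [0.744, 0.668, -0.001, -0.0]
ft_force: [0.4, -1.0, -0.3]
opening: 0.0922
finger_force: 0.0
```

Run:
```python
from h import *
x0,y0=rk(.03-.13,0);plan([(x0,y0,.167,-6.15)])
for n in ("scene",):
    c=cam(n);X=cloud(c);q=inrk(X)
    m=(X[...,2]>.09)&(q[...,1]>-.138)&(q[...,1]<-.115)&(q[...,0]>-.09)&(q[...,0]<.1)
    p=q[m];print(m.sum(),np.percentile(p[:,0],[0,5,50,95,100]),p[:,1].min(),X[m][:,2].max())
c=cam("wrist");X=cloud(c);q=inrk(X);h=hsv(c)
m=(h[...,1]<60)&(X[...,2]>.14)&(X[...,2]<.2)&(abs(q[...,1])<.06)&(abs(q[...,0]+.1)<.05)
print(m.sum(),np.percentile(q[m][:,0],[2,50,98]),np.percentile(X[m][:,2],[2,50,98]))
```

```text
now [ 0.5027 -0.0051  0.2994] yaw -6.12 tz [-0.001 -0.    -1.   ]
[0.5019, -0.0048, 0.167, -6.15] -> [0.001, -0.002, 0.331] [-0.002, 0.001, 0.001] rows 2.1
230 [-0.08983753 -0.08942321  0.01855924  0.05735097  0.07105789] -0.13795729937239756 0.16990994849892171
3152 [-0.11108217 -0.10152403 -0.09207397] [0.16209661 0.16875568 0.17111267]
```

Emit:
jog_arm(targets=[0.001,-0.002,0.331,0,0,0,-1,0.001,-0.002,0.331,0,0,0,-1,0.001,-0.002,0.331,0,0,0,-1,0.001,-0.002,0.331,0,0,0,-1])

```text
time: 2.82
tcp_pos: [0.5018, -0.0055, 0.169]
ee_rot: [0.744, 0.668, 0.0, 0.0]
ft_force: [0.3, 0.0, 0.3]
opening: 0.0919
finger_force: 0.0
```

Emit:
jog_arm(targets=[0,0,0,0,0,0,1,0,0,0,0,0,0,1,0,0,0,0,0,0,1,0,0,0,0,0,0,1,0,0,0,0,0,0,1], newtons=15)

```text
time: 3.45
tcp_pos: [0.5013, -0.0044, 0.1681]
ee_rot: [0.744, 0.668, 0.0, 0.0]
ft_force: [-0.4, -0.3, 0.3]
opening: 0.0437
finger_force: 0.0
```

Emit:
jog_arm(targets=[0,0,0,0,0,0,1,0,0,0,0,0,0,1,0,0,0,0,0,0,1,0,0,0,0,0,0,1])

```text
time: 3.95
tcp_pos: [0.5008, -0.0044, 0.1678]
ee_rot: [0.744, 0.668, -0.0, -0.0]
ft_force: [-2.1, 0.3, 0.4]
opening: 0.0195
finger_force: 15.0
```

Emit:
jog_arm(targets=[0,0.036,-0.051,0,0,0,1,0,0.082,-0.097,0,0,0,1,0,0.136,-0.135,0,0,0,1,0,0.195,-0.163,0,0,0,1,0,0.258,-0.18,0,0,0,1])

```text
time: 4.58
tcp_pos: [0.6029, -0.0156, 0.2408]
ee_rot: [0.744, 0.668, -0.001, -0.001]
ft_force: [-7.8, 0.7, 4.4]
opening: 0.0195
finger_force: 15.0
```

Emit:
jog_arm(targets=[0,0.065,-0.005,0,0,0,1,0,0.131,0,0,0,0,1,0,0.162,0.008,0,0,0,1,0,0.162,0.008,0,0,0,1,0,0.162,0.008,0,0,0,1])

```text
time: 5.2
tcp_pos: [0.669, -0.0228, 0.2368]
ee_rot: [0.744, 0.668, 0.0, 0.001]
ft_force: [3.2, -2.5, -0.4]
opening: 0.0198
finger_force: 15.0
```

```bash
cat >> h.py <<'E'
def light():
    for n in("top","scene"):
        c=cam(n);X=cloud(c);q=inrk(X);h=hsv(c)
        m=(h[...,1]<45)&(h[...,2]>150)&(X[...,2]>.07)&(X[...,2]<.27)&(abs(abs(q[...,1])-.085)<.035)&(abs(q[...,0])<.2)
        if m.sum()<30: print(n,"no tube",m.sum());continue
        C=np.array([c["tw"]]);cq=inrk(C)[0];cz=c["tw"][2]
        x,z=np.median(q[m][:,0]),np.median(X[m][:,2])   # near surface: shift 10 mm away from the camera
        d=np.array([x-cq[0],z-cz]);d/=np.linalg.norm(d);x,z=np.array([x,z])+.0085*d
        print(n,m.sum(),"tube",round(x,4),round(z,4),"deg",np.degrees(np.arctan2(z-.085,.03-x)).round(1),"R",np.hypot(z-.085,.03-x).round(4))
E
python3 - <<'E'
from h import *
print(r.get_obs()["opening"],r.get_obs()["ft_force"]);plan([]);light()
E
```

```text
0.01977487104697462 [ 3.24612621 -2.50664287 -0.38080173]
now [ 0.669  -0.0228  0.2368] yaw -6.15 tz [ 0.002 -0.001 -1.   ]
top 183 tube 0.0667 0.2322 deg 104.0 R 0.1517
scene 716 tube 0.0662 0.2302 deg 104.0 R 0.1497
```

Run:
```python
from h import *
p,R=cur();x,y=rk(-.073,.09)
plan([(p[0],p[1],p[2]+.07,-6.15),(p[0]-.07,p[1]+.05,p[2]+.07,23.85),(x,y,.2,53.85),(x,y,.14,83.85),(x,y,.029,83.85)])
```

```text
now [ 0.6686 -0.0227  0.2369] yaw -6.14 tz [ 0.001 -0.    -1.   ]
[0.6686, -0.0227, 0.3069, -6.15] -> [-0.0, 0.0, -0.175] [0.003, 0.001, 0.0] rows 1.1
[0.5986, 0.0273, 0.3069, 23.85] -> [0.105, -0.187, 0.0] [-0.0, -0.0, -1.0] rows 2.8
[0.5384, 0.0818, 0.2, 53.85] -> [0.186, -0.083, 0.267] [0.0, -0.0, -1.0] rows 2.8
[0.5384, 0.0818, 0.14, 83.85] -> [-0.0, 0.0, 0.15] [0.0, -0.0, -1.0] rows 2.8
[0.5384, 0.0818, 0.029, 83.85] -> [-0.0, 0.0, 0.278] [0.0, -0.0, 0.0] rows 1.8
```

Emit:
jog_arm(targets=[0,0,0,0,0,0,-1,0,0,0,0,0,0,-1,0,0,0,0,0,0,-1,0,0,0,0,0,0,-1,0,0,0,0,0,0,-1])

```text
time: 5.92
tcp_pos: [0.6683, -0.0224, 0.2368]
ee_rot: [0.744, 0.668, -0.0, -0.0]
ft_force: [-0.2, -0.8, -0.2]
opening: 0.0673
finger_force: 0.0
```

Emit:
jog_arm(targets=[0,0,-0.175,0,0,0,-0.52,0,0,-0.175,0,0,0,-0.52,0,0,-0.175,0,0,0,-0.52,0,0,-0.175,0,0,0,-0.52])

```text
time: 6.42
tcp_pos: [0.6676, -0.0224, 0.3051]
ee_rot: [0.744, 0.668, -0.001, -0.001]
ft_force: [-0.0, -0.3, -0.1]
opening: 0.0698
finger_force: 0.0
```

Emit:
jog_arm(targets=[0.105,-0.187,0,0,0,-1,-0.52,0.105,-0.187,0,0,0,-1,-0.52,0.105,-0.187,0,0,0,-1,-0.52,0.105,-0.187,0,0,0,-1,-0.52])

```text
time: 6.92
tcp_pos: [0.5978, 0.0275, 0.3056]
ee_rot: [0.546, 0.838, -0.001, -0.001]
ft_force: [-0.2, 0.1, 0.5]
opening: 0.0702
finger_force: 0.0
```

Emit:
jog_arm(targets=[0.186,-0.083,0.267,0,0,-1,-0.52,0.186,-0.083,0.267,0,0,-1,-0.52,0.186,-0.083,0.267,0,0,-1,-0.52,0.186,-0.083,0.267,0,0,-1,-0.52])

```text
time: 7.42
tcp_pos: [0.5372, 0.082, 0.1986]
ee_rot: [0.312, 0.95, -0.001, -0.001]
ft_force: [0.3, -0.3, 0.9]
opening: 0.0701
finger_force: 0.0
```

Emit:
jog_arm(targets=[0,0,0.15,0,0,-1,-0.52,0,0,0.15,0,0,-1,-0.52,0,0,0.15,0,0,-1,-0.52,0,0,0.15,0,0,-1,-0.52])

```text
time: 7.92
tcp_pos: [0.5391, 0.0815, 0.1404]
ee_rot: [0.057, 0.998, 0.0, 0.001]
ft_force: [-0.2, 0.2, 0.7]
opening: 0.0698
finger_force: 0.0
```

Run:
```python
from h import *
light()
c=cam("wrist");X=cloud(c);q=inrk(X)
for b in blobs(c,"wood",.012,.03,300,X):print(b,inrk(b[1][:2]/1000))
for b in blobs(c,"red",.03,.045,300,X):print(b,inrk(b[1][:2]/1000))
x,y=rk(-.073,.09);plan([(x,y,.029,83.85)])
cv2.imwrite("pics/w1.png",c["pixels"][:,:,::-1])
```

```text
top 424 tube 0.0669 0.2322 deg 104.1 R 0.1518
scene 733 tube 0.0663 0.2304 deg 104.0 R 0.1499
(array([427.,  20.]), array([390.5, 170.6,  37.4,  19.8]), -58.3, 0.0208) [-0.22952403  0.16244559]
(array([106., 241.]), array([523.6, -98.2,  51. ,  50.5]), 83.3, 0.0197) [-0.06839303 -0.09054818]
(array([322., 239.]), array([542.3,  80.4,  49.2,  48.7]), 83.8, 0.02) [-0.06893438  0.08902731]
(array([545., 289.]), array([607.5, 265. ,  52.1,  36.1]), 30.6, 0.021) [-0.02388614  0.27954989]
(array([313., 319.]), array([604.2,  59.8, 118.1,  77.2]), 83.3, 0.0341) [-0.00518371  0.07517732]
(array([126., 302.]), array([577.4, -76.8, 144.7,  50. ]), 82.8, 0.0339) [-0.01719527 -0.06350766]
(array([315., 431.]), array([722.7,  53.7,  49.2,  13.8]), 83.4, 0.034) [0.11328781 0.08180754]
now [0.5386 0.0817 0.1404] yaw 83.54 tz [ 0.001  0.    -1.   ]
[0.5384, 0.0818, 0.029, 83.85] -> [0.001, 0.0, 0.278] [0.0, 0.002, -0.01] rows 1.8
```

View pics/w1.png

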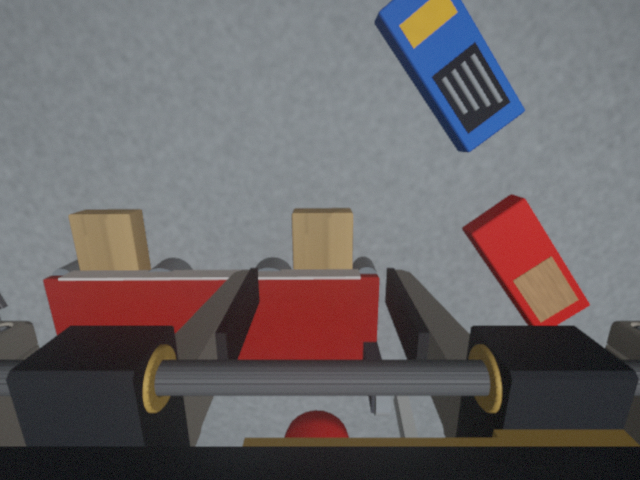

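The wrist view shows both dummies sticking out of bays +y (322,239) and -y (106,241), 1 mm or less from the model, and nothing in the middle bay. Going down to grip the first one and pull it out.

Emit:
jog_arm(targets=[0.001,0,0.278,0,0,-0.01,-0.52,0.001,0,0.278,0,0,-0.01,-0.52,0.001,0,0.278,0,0,-0.01,-0.52,0.001,0,0.278,0,0,-0.01,-0.52])

```text
time: 8.57
tcp_pos: [0.5378, 0.0819, 0.0288]
ee_rot: [0.052, 0.999, -0.0, -0.0]
ft_force: [-0.1, 0.2, 0.0]
opening: 0.0696
finger_force: 0.0
```

Emit:
jog_arm(targets=[0,0,0,0,0,0,1,0,0,0,0,0,0,1,0,0,0,0,0,0,1,0,0,0,0,0,0,1,0,0,0,0,0,0,1], newtons=40)

```text
time: 9.2
tcp_pos: [0.5378, 0.082, 0.0292]
ee_rot: [0.051, 0.999, 0.0, 0.0]
ft_force: [-0.6, -0.6, 6.3]
opening: 0.0494
finger_force: 40.0
```

Emit:
jog_arm(targets=[0.08,0,0,0,0,0,1,0.16,0,0,0,0,0,1,0.25,0,0,0,0,0,1,0.25,0,0,0,0,0,1])

```text
time: 9.7
tcp_pos: [0.4364, 0.0923, 0.0291]
ee_rot: [0.051, 0.999, -0.0, -0.0]
ft_force: [-1.6, -0.3, 3.0]
opening: 0.0491
finger_force: 40.0
```

Run:
```python
from h import *
c=cam("wrist")
for b in blobs(c,"wood",.005,.035,300):print(b,inrk(b[1][:2]/1000))
# tray
for n in("top","scene"):
    c=cam(n);X=cloud(c);h=hsv(c)
    t=(X[...,2]>.025)&(X[...,2]<.045)&(X[...,1]<-.18)&(X[...,0]>.35)&(h[...,2]<150)&(X[...,1]>-.5)&(X[...,0]<.64)
    p=X[t];print(n,cv2.minAreaRect((p[:,:2]*1000).astype(np.float32)))
T=np.array([.489,-.3165]);a=np.radians(9.6);tx=np.array([np.cos(a),np.sin(a)]);ty=np.array([-tx[1],tx[0]])
# slab centre at T+0.04*tx; grip point sits 43 mm from centre towards slab end (rear). rear = -slab x dir
p,_=cur()
w=[(p[0],p[1],.13,83.85)]
g=T+.04*tx-.043*(-ty)  # slab front dir after -74 deg turn = az -80.4 = -ty ; rear is +ty
g2=g
w+=[(.45,-.05,.14,58),(.49,-.15,.14,33),(g[0],g[1],.14,9.6),(g[0],g[1],.037,9.6)]
plan(w)
```

```text
(array([485., 196.]), array([391.7, 170.4,  36.2,  19.2]), -58.4, 0.0209) [-0.22830951  0.1623753 ]
(array([322., 306.]), array([443.6,  90.3,  54.2,  50. ]), -6.0, 0.02) [-0.16812695  0.08829643]
(array([321., 416.]), array([506.6,  83.5,  49.5,  30.5]), 83.4, 0.0207) [-0.10476103  0.08828486]
top ((488.48626708984375, -316.0989990234375), (210.19598388671875, 161.8740997314453), 9.580986976623535)
scene ((489.158447265625, -315.8790588378906), (213.8445281982422, 160.78134155273438), 9.506975173950195)
now [0.4369 0.0922 0.0291] yaw 84.15 tz [-0.003 -0.    -1.   ]
[0.4369, 0.0922, 0.13, 83.85] -> [0.001, -0.0, -0.252] [-0.001, -0.005, 0.01] rows 1.6
[0.45, -0.05, 0.14, 58.0] -> [-0.071, -0.35, -0.025] [0.0, -0.0, 0.862] rows 2.4
[0.49, -0.15, 0.14, 33.0] -> [-0.217, -0.159, -0.0] [0.0, -0.0, 0.833] rows 2.3
[0.5213, -0.2674, 0.14, 9.6] -> [-0.289, -0.094, -0.0] [0.0, -0.0, 0.78] rows 2.2
[0.5213, -0.2674, 0.037, 9.6] -> [-0.0, -0.0, 0.257] [0.0, -0.0, 0.0] rows 1.6
```

Run:
```python
from h import *
plan([(.4369,.0922,.13,83.85),(.40,-.04,.14,58),(.43,-.18,.14,33),(.5213,-.2674,.14,9.6),(.5213,-.2674,.037,9.6)])
```

```text
now [0.4369 0.0922 0.0291] yaw 84.15 tz [-0.003 -0.    -1.   ]
[0.4369, 0.0922, 0.13, 83.85] -> [0.001, -0.0, -0.252] [-0.001, -0.005, 0.01] rows 1.6
[0.4, -0.04, 0.14, 58.0] -> [0.056, -0.339, -0.025] [0.0, -0.0, 0.862] rows 2.4
[0.43, -0.18, 0.14, 33.0] -> [-0.249, -0.257, -0.0] [0.0, -0.0, 0.833] rows 2.3
[0.5213, -0.2674, 0.14, 9.6] -> [-0.307, 0.073, -0.0] [0.0, -0.0, 0.78] rows 2.2
[0.5213, -0.2674, 0.037, 9.6] -> [-0.001, -0.0, 0.257] [0.0, -0.0, 0.0] rows 1.6
```

Emit:
jog_arm(targets=[0.001,0,-0.12,0,0,0,1,0.001,0,-0.252,0,0,0.01,1,0.001,0,-0.252,0,0,0.01,1])

```text
time: 10.22
tcp_pos: [0.4407, 0.0927, 0.1327]
ee_rot: [0.054, 0.999, 0.001, 0.003]
ft_force: [-0.4, 0.4, -1.7]
opening: 0.0495
finger_force: 40.0
```

Emit:
jog_arm(targets=[0.056,-0.339,-0.025,0,0,0.862,1,0.056,-0.339,-0.025,0,0,0.862,1,0.056,-0.339,-0.025,0,0,0.862,1,0.056,-0.339,-0.025,0,0,0.862,1])

```text
time: 10.72
tcp_pos: [0.4003, -0.0411, 0.1387]
ee_rot: [0.277, 0.961, -0.0, -0.001]
ft_force: [-0.2, 0.3, -1.1]
opening: 0.0494
finger_force: 40.0
```

Emit:
jog_arm(targets=[-0.249,-0.257,0,0,0,0.833,1,-0.249,-0.257,0,0,0,0.833,1,-0.249,-0.257,0,0,0,0.833,1,-0.249,-0.257,0,0,0,0.833,1])

```text
time: 11.22
tcp_pos: [0.4311, -0.1801, 0.1387]
ee_rot: [0.477, 0.879, 0.0, -0.001]
ft_force: [-0.1, -0.2, -1.9]
opening: 0.0495
finger_force: 40.0
```

Emit:
jog_arm(targets=[-0.307,0.073,0,0,0,0.78,1,-0.307,0.073,0,0,0,0.78,1,-0.307,0.073,0,0,0,0.78,1,-0.307,0.073,0,0,0,0.78,1,-0.307,0.073,0,0,0,0.78,1])

```text
time: 11.85
tcp_pos: [0.5212, -0.2653, 0.1392]
ee_rot: [0.644, 0.765, -0.0, -0.001]
ft_force: [-0.3, -0.2, -0.6]
opening: 0.0498
finger_force: 40.0
```

```bash
cat >> h.py <<'E'
def tray():
    out=[]
    for n in("top","scene"):
        c=cam(n);X=cloud(c);h=hsv(c)
        t=(X[...,2]>.025)&(X[...,2]<.045)&(X[...,1]<-.18)&(X[...,0]>.35)&(h[...,2]<150)&(X[...,1]>-.5)&(X[...,0]<.64)&(h[...,1]<60)
        p=X[t];print(n,cv2.minAreaRect((p[:,:2]*1000).astype(np.float32)))
E
python3 - <<'E'
from h import *
o=r.get_obs();print(o["opening"],o["finger_force"])
c=cam("wrist");X=cloud(c)
for b in blobs(c,"wood",.05,.2,200,X):print(b)
tray()
plan([(.5213,-.2674,.037,9.6)])
cv2.imwrite("pics/w2.png",c["pixels"][:,:,::-1])
E
```

```text
0.04979934043500492 39.993876814842224
(array([538.,  37.]), array([ 578.1, -143.4,   19.7,    8.2]), -6.3, 0.1559)
(array([322., 305.]), array([ 522.7, -274. ,   54.9,   52.8]), -81.6, 0.1299)
(array([321., 416.]), array([ 532.7, -337.1,   49.6,   30.2]), 9.2, 0.1303)
top ((481.28924560546875, -243.8954620361328), (53.89216995239258, 214.32821655273438), 88.06483459472656)
scene ((490.34027099609375, -315.82049560546875), (212.98597717285156, 160.60980224609375), 9.789019584655762)
now [ 0.5218 -0.2663  0.1398] yaw 9.7 tz [-0.  0. -1.]
[0.5213, -0.2674, 0.037, 9.6] -> [-0.002, -0.002, 0.257] [-0.0, -0.0, 0.003] rows 1.6
```

View pics/w2.png

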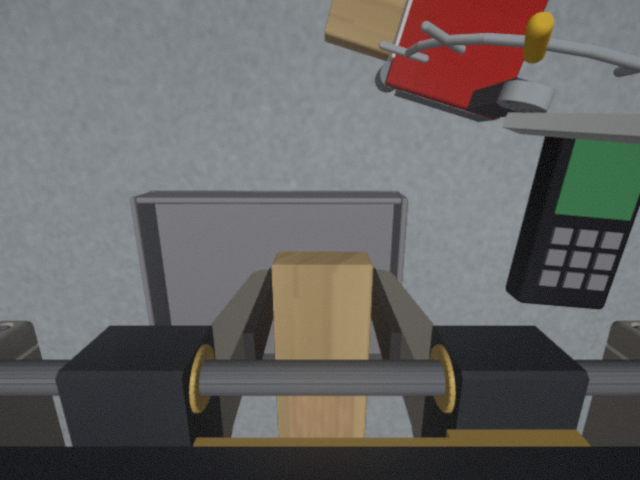

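The wrist view shows the dummy held level, (320,350), above the tray with the floor free. Lowering and releasing.

Emit:
jog_arm(targets=[-0.002,-0.002,0.13,0,0,0,1,-0.002,-0.002,0.2,0,0,0,1,-0.002,-0.002,0.257,0,0,0,1,-0.002,-0.002,0.257,0,0,0,1])

```text
time: 12.5
tcp_pos: [0.5209, -0.2676, 0.036]
ee_rot: [0.645, 0.764, -0.0, -0.001]
ft_force: [-0.0, 0.1, -1.0]
opening: 0.0495
finger_force: 40.0
```

Emit:
jog_arm(targets=[0,0,0,0,0,0,-0.3,0,0,0,0,0,0,-0.3,0,0,0,0,0,0,-0.3])

```text
time: 12.88
tcp_pos: [0.5221, -0.2684, 0.0376]
ee_rot: [0.645, 0.764, 0.0, 0.001]
ft_force: [0.8, -0.2, -0.5]
opening: 0.0598
finger_force: 0.0
```

Emit:
jog_arm(targets=[0,0,-0.15,0,0,0,-0.3,0,0,-0.3,0,0,0,-0.3,0,0,-0.3,0,0,0,-0.3,0,0,-0.3,0,0,0,-0.3])

```text
time: 13.38
tcp_pos: [0.5214, -0.2681, 0.1568]
ee_rot: [0.645, 0.764, 0.0, 0.0]
ft_force: [0.0, 0.9, -1.1]
opening: 0.0597
finger_force: 0.0
```

Run:
```python
from h import *
c=cam("wrist");X=cloud(c)
for b in blobs(c,"wood",.01,.045,200,X):print(b)
for n in("top","scene"):
    for b in blobs(cam(n),"blue",.005,.04):print(n,b)
    
# tilted pose for bay0: tool leaning back toward the robot by 20 deg at the top
x,y=rk(-.075,-.09)
plan([(.45,-.2,.16,35),(.43,-.10,.16,60),(x,y,.15,83.85)])
```

```text
(array([362.,  23.]), array([ 522.5, -105.6,   47.6,   37.3]), -6.4, 0.0201)
(array([321., 270.]), array([ 527.2, -308.9,  120. ,   49.6]), -80.6, 0.0251)
top (array([214., 274.]), array([423.4, 363.3, 117.7,  49.5]), 9.3, 0.0239)
top (array([281., 274.]), array([420.2, 189.5, 117.7,  48. ]), 31.6, 0.0242)
scene (array([436., 209.]), array([428.4, 363.6, 119.7,  51.7]), 9.7, 0.0209)
scene (array([366., 221.]), array([424.3, 190. , 119.9,  52.8]), 32.1, 0.021)
scene (array([600., 294.]), array([726.3, 636.5, 128.3,   9. ]), 37.6, 0.0186)
now [ 0.5207 -0.2677  0.1553] yaw 9.61 tz [-0.002  0.001 -1.   ]
[0.45, -0.2, 0.16, 35.0] -> [0.196, -0.146, -0.011] [-0.003, -0.004, -0.846] rows 2.4
[0.43, -0.1, 0.16, 60.0] -> [0.234, 0.102, -0.0] [-0.0, -0.0, -0.834] rows 2.3
[0.5171, -0.0969, 0.15, 83.85] -> [-0.185, 0.116, 0.025] [-0.0, -0.0, -0.795] rows 2.2
```

The first dummy lies in the tray at (0.527, -0.309). The second one sits next to the arc, so I use a 25° lean-back.

```bash
cat >> h.py <<'E'
_pose=pose
def pose(x,y,z,yaw,tilt=0):
    p,R=_pose(x,y,z,yaw); return p,R*Ro.from_rotvec([0,-np.radians(tilt),0])
E
python3 - <<'E'
from h import *
x,y=rk(-.081,-.09); xp,yp=rk(-.20,-.09)
plan([(.45,-.2,.16,35),(.43,-.10,.16,60),(xp,yp,.15,83.85,0),(x,y,.13,83.85,25),(x,y,.031,83.85,25)])
E
```

```text
now [ 0.5207 -0.2677  0.1553] yaw 9.61 tz [-0.002  0.001 -1.   ]
[0.45, -0.2, 0.16, 35.0] -> [0.196, -0.146, -0.011] [-0.003, -0.004, -0.846] rows 2.4
[0.43, -0.1, 0.16, 60.0] -> [0.234, 0.102, -0.0] [-0.0, -0.0, -0.834] rows 2.3
[0.3928, -0.0836, 0.15, 83.85, 0.0] -> [0.101, -0.011, 0.025] [-0.0, -0.0, -0.795] rows 2.2
[0.5111, -0.0963, 0.13, 83.85, 25.0] -> [-0.298, 0.0, 0.05] [-0.0, -0.834, 0.0] rows 2.3
[0.5111, -0.0963, 0.031, 83.85, 25.0] -> [0.105, 0.0, 0.224] [-0.0, 0.0, 0.0] rows 1.6
```

Emit:
jog_arm(targets=[0.196,-0.146,-0.011,0,0,-0.846,-0.52,0.196,-0.146,-0.011,0,0,-0.846,-0.52,0.196,-0.146,-0.011,0,0,-0.846,-0.52,0.196,-0.146,-0.011,0,0,-0.846,-0.52])

```text
time: 14.02
tcp_pos: [0.4505, -0.2003, 0.1604]
ee_rot: [0.462, 0.887, -0.0, -0.001]
ft_force: [0.2, -0.0, -0.2]
opening: 0.0701
finger_force: 0.0
```

Emit:
jog_arm(targets=[0.234,0.102,0,0,0,-0.834,-0.52,0.234,0.102,0,0,0,-0.834,-0.52,0.234,0.102,0,0,0,-0.834,-0.52,0.234,0.102,0,0,0,-0.834,-0.52])

```text
time: 14.52
tcp_pos: [0.4309, -0.1004, 0.1608]
ee_rot: [0.259, 0.966, -0.0, -0.0]
ft_force: [-0.4, 0.6, 0.3]
opening: 0.0699
finger_force: 0.0
```

Emit:
jog_arm(targets=[0.101,-0.011,0.025,0,0,-0.795,-0.52,0.101,-0.011,0.025,0,0,-0.795,-0.52,0.101,-0.011,0.025,0,0,-0.795,-0.52,0.101,-0.011,0.025,0,0,-0.795,-0.52])

```text
time: 15.02
tcp_pos: [0.3938, -0.0847, 0.151]
ee_rot: [0.055, 0.998, -0.0, -0.0]
ft_force: [0.0, -0.4, -0.3]
opening: 0.0699
finger_force: 0.0
```

Emit:
jog_arm(targets=[-0.298,0,0.05,0,-0.834,0,-0.52,-0.298,0,0.05,0,-0.834,0,-0.52,-0.298,0,0.05,0,-0.834,0,-0.52,-0.298,0,0.05,0,-0.834,0,-0.52,-0.298,0,0.05,0,-0.834,0,-0.52])

```text
time: 15.65
tcp_pos: [0.5124, -0.0972, 0.1314]
ee_rot: [0.053, 0.975, -0.011, 0.216]
ft_force: [0.4, 0.8, -0.3]
opening: 0.0701
finger_force: 0.0
```

Run:
```python
from h import *
x,y=rk(-.081,-.09)
plan([(x,y,.031,83.85,25)])
c=cam("wrist")
for b in blobs(c,"wood",.01,.045,200):print(b,inrk(b[1][:2]/1000))
```

```text
now [ 0.5124 -0.0972  0.1314] yaw 83.77 tz [ 0.42  -0.045 -0.907]
[0.5111, -0.0963, 0.031, 83.85, 25.0] -> [0.109, 0.002, 0.226] [-0.0, -0.001, -0.003] rows 1.6
(array([323., 190.]), array([523. , -98.8,  50.1,  49.5]), -6.3, 0.0199) [-0.0689253  -0.09120901]
(array([ 66., 220.]), array([ 529.1, -318. ,  140.7,   56.2]), -76.9, 0.0248) [-0.03937712 -0.30849397]
```

Emit:
jog_arm(targets=[0.109,0.002,0.226,0,0,0,-0.52,0.109,0.002,0.226,0,0,0,-0.52,0.109,0.002,0.226,0,0,0,-0.52,0.109,0.002,0.226,0,0,0,-0.52])

```text
time: 16.2
tcp_pos: [0.516, -0.0947, 0.0402]
ee_rot: [0.052, 0.975, -0.009, 0.214]
ft_force: [0.8, -1.5, 0.8]
opening: 0.0701
finger_force: 0.0
```

Emit:
jog_arm(targets=[0,0,0,0,0,0,1,0,0,0,0,0,0,1,0,0,0,0,0,0,1,0,0,0,0,0,0,1,0,0,0,0,0,0,1])

```text
time: 16.82
tcp_pos: [0.5154, -0.0947, 0.0408]
ee_rot: [0.052, 0.975, -0.01, 0.214]
ft_force: [-1.6, -0.7, 5.8]
opening: 0.049
finger_force: 40.0
```

Run:
```python
from h import *
T=np.array([.4895,-.316]);a=np.radians(9.6);tx=np.array([np.cos(a),np.sin(a)]);ty=np.array([-tx[1],tx[0]])
g=T-.04*tx+.045*ty
b=rk(-.19,-.09)
plan([(*b,.0315,83.85,25),(*b,.15,83.85,25),(.40,-.15,.15,60,25),(.43,-.23,.15,35,25),(*g,.15,9.6,25),(*g,.039,9.6,25)])
```

```text
now [ 0.5154 -0.0947  0.0408] yaw 83.95 tz [ 0.417 -0.041 -0.908]
[0.4028, -0.0846, 0.0315, 83.85, 25.0] -> [0.266, -0.005, -0.097] [0.008, -0.007, 0.0] rows 1.8
[0.4028, -0.0846, 0.15, 83.85, 25.0] -> [-0.125, 0.0, -0.269] [-0.0, -0.0, 0.0] rows 1.9
[0.4, -0.15, 0.15, 60.0, 25.0] -> [-0.009, -0.163, 0.005] [0.336, -0.0, 0.721] rows 2.2
[0.43, -0.23, 0.15, 35.0, 25.0] -> [-0.15, -0.136, 0.069] [0.352, 0.0, 0.755] rows 2.3
[0.4426, -0.2783, 0.15, 9.6, 25.0] -> [-0.106, -0.043, 0.05] [0.358, 0.0, 0.767] rows 2.4
[0.4426, -0.2783, 0.039, 9.6, 25.0] -> [0.117, -0.0, 0.251] [-0.0, 0.0, 0.0] rows 1.8
```

Run:
```python
from h import *
print(r.get_obs()["joint_pos"].round(3))
p,_=cur()
b=p[:2]-.112*np.array([np.cos(RY),np.sin(RY)])
plan([(*b,.041,83.85,25),(*b,.10,83.85,0)])
```

```text
[-0.216  0.406  2.29   1.28   0.052 -2.949]
now [ 0.5154 -0.0947  0.0408] yaw 83.95 tz [ 0.417 -0.041 -0.908]
[0.404, -0.0827, 0.041, 83.85, 25.0] -> [0.254, 0.001, -0.118] [0.008, -0.007, 0.0] rows 1.8
[0.404, -0.0827, 0.1, 83.85, 0.0] -> [-0.062, -0.001, -0.133] [-0.0, 0.833, 0.0] rows 2.3
```

Emit:
jog_arm(targets=[0.04,0,-0.018,0,0,0,1,0.08,0,-0.037,0,0,0,1,0.12,0,-0.056,0,0,0,1,0.12,0,-0.056,0,0,0,1])

```text
time: 17.32
tcp_pos: [0.464, -0.0887, 0.0498]
ee_rot: [0.052, 0.977, -0.01, 0.206]
ft_force: [-0.1, 0.0, -2.6]
opening: 0.0491
finger_force: 39.9
```

Run:
```python
from h import *
print(r.get_obs()["joint_pos"].round(3));plan([])
c=cam("wrist")
for b in blobs(c,"wood",.005,.06,200):print(b,inrk(b[1][:2]/1000))
```

```text
[-0.228  0.337  2.38   1.335  0.053 -3.016]
now [ 0.464  -0.0887  0.0498] yaw 83.92 tz [ 0.402 -0.041 -0.915]
(array([321., 289.]), array([501. , -92.6, 112.5,  54.4]), -7.2, 0.0274) [-0.0914629  -0.08740159]
(array([ 51., 334.]), array([ 514.3, -284.3,   66.5,   35.4]), -80.8, 0.0245) [-0.05770228 -0.27657347]
```

Emit:
jog_arm(targets=[0,0,0,0,0,0,-0.52,0,0,0,0,0,0,-0.52,0,0,0,0,0,0,-0.52])

```text
time: 17.75
tcp_pos: [0.4661, -0.0891, 0.0498]
ee_rot: [0.052, 0.977, -0.01, 0.207]
ft_force: [0.6, -0.1, -0.3]
opening: 0.0697
finger_force: 0.0
```

Emit:
jog_arm(targets=[-0.02,0,-0.05,0,0.15,0,-0.52,-0.04,0,-0.09,0,0.3,0,-0.52,-0.06,0,-0.133,0,0.5,0,-0.52,-0.06,0,-0.133,0,0.7,0,-0.52,-0.06,0,-0.133,0,0.79,0,-0.52])

```text
time: 18.38
tcp_pos: [0.4648, -0.0909, 0.1093]
ee_rot: [0.052, 0.998, 0.006, 0.02]
ft_force: [0.7, 1.4, -0.8]
opening: 0.0697
finger_force: 0.0
```

Run:
```python
from h import *
print(r.get_obs()["joint_pos"].round(3));plan([])
c=cam("wrist")
for b in blobs(c,"wood",.005,.06,200):print(b,inrk(b[1][:2]/1000))
for b in blobs(cam("scene"),"wood",.005,.06,200):print(b,inrk(b[1][:2]/1000))
light()
```

```text
[-0.209  0.284  2.089  0.026  0.731 -1.694]
now [ 0.4648 -0.0909  0.1093] yaw 84.05 tz [ 0.041  0.009 -0.999]
(array([322., 277.]), array([497.3, -94.5, 102.4,  49.4]), -7.4, 0.0202) [-0.09493805 -0.08968704]
(array([ 78., 317.]), array([ 511.2, -294.5,   86.6,   25.1]), -80.7, 0.0243) [-0.0596917  -0.28704688]
(array([257., 266.]), array([494.2, -91.4,  92.5,  48.8]), -7.3, 0.0218) [-0.09835232 -0.08693699]
(array([423., 279.]), array([608.3, 266.2,  49.3,  36.5]), 31.2, 0.0221) [-0.0232193   0.28082869]
(array([160., 298.]), array([ 522.3, -308.4,  120.1,   64.3]), -80.8, 0.0267) [-0.04716645 -0.29967772]
top 496 tube 0.0667 0.2321 deg 104.0 R 0.1516
scene 719 tube 0.0664 0.2304 deg 104.1 R 0.1499
```

Run:
```python
from h import *
T=np.array([.4895,-.316]);a=np.radians(9.6);tx=np.array([np.cos(a),np.sin(a)]);ty=np.array([-tx[1],tx[0]])
g=T-.04*tx+.0425*ty
A=rk(-.128,-.089);B=rk(-.205,-.089)
plan([(*A,.029,83.5),(*B,.0295,83.85),(*B,.14,83.85),(.385,-.16,.14,58),(.41,-.23,.14,33),(*g,.14,9.6),(*g,.037,9.6)])
```

```text
now [ 0.4668 -0.0882  0.1076] yaw 84.33 tz [ 0.05   0.016 -0.999]
[0.4645, -0.0903, 0.029, 83.5] -> [0.015, -0.01, 0.196] [0.04, 0.092, 0.027] rows 1.3
[0.3879, -0.082, 0.0295, 83.85] -> [0.192, -0.001, -0.001] [0.0, -0.0, -0.012] rows 1.2
[0.3879, -0.082, 0.14, 83.85] -> [0.0, -0.0, -0.277] [0.0, -0.0, -0.0] rows 1.8
[0.385, -0.16, 0.14, 58.0] -> [-0.013, -0.195, 0.0] [0.0, -0.0, 0.862] rows 2.4
[0.41, -0.23, 0.14, 33.0] -> [-0.146, -0.115, 0.0] [0.0, -0.0, 0.833] rows 2.3
[0.443, -0.2808, 0.14, 9.6] -> [-0.151, 0.0, 0.0] [-0.0, -0.0, 0.78] rows 2.2
[0.443, -0.2808, 0.037, 9.6] -> [-0.0, 0.0, 0.258] [-0.0, -0.0, -0.0] rows 1.7
```

Emit:
jog_arm(targets=[0.015,-0.01,0.196,0.04,0.092,0.027,-0.52,0.015,-0.01,0.196,0.04,0.092,0.027,-0.52,0.015,-0.01,0.196,0.04,0.092,0.027,-0.52,0.015,-0.01,0.196,0.04,0.092,0.027,-0.52])

```text
time: 19.08
tcp_pos: [0.462, -0.0908, 0.0288]
ee_rot: [0.058, 0.998, -0.0, -0.002]
ft_force: [-0.3, -0.2, 0.6]
opening: 0.0697
finger_force: 0.0
```

Emit:
jog_arm(targets=[0,0,0,0,0,0,1,0,0,0,0,0,0,1,0,0,0,0,0,0,1,0,0,0,0,0,0,1])

```text
time: 19.58
tcp_pos: [0.4634, -0.0914, 0.0298]
ee_rot: [0.058, 0.998, -0.001, -0.002]
ft_force: [-0.9, 0.3, 5.2]
opening: 0.0497
finger_force: 39.9
```

Emit:
jog_arm(targets=[0.06,0,0,0,0,0,1,0.13,0,0,0,0,0,1,0.192,0,0,0,0,-0.012,1,0.192,0,0,0,0,-0.012,1])

```text
time: 20.08
tcp_pos: [0.3858, -0.0825, 0.0299]
ee_rot: [0.055, 0.999, -0.001, -0.002]
ft_force: [-0.5, 1.3, -1.0]
opening: 0.0496
finger_force: 39.9
```

Emit:
jog_arm(targets=[0,0,-0.1,0,0,0,1,0,0,-0.2,0,0,0,1,0,0,-0.277,0,0,0,1,0,0,-0.277,0,0,0,1])

```text
time: 20.58
tcp_pos: [0.3896, -0.0828, 0.1425]
ee_rot: [0.055, 0.999, -0.002, 0.0]
ft_force: [-0.6, -0.5, -0.6]
opening: 0.0496
finger_force: 39.9
```

Emit:
jog_arm(targets=[-0.013,-0.195,0,0,0,0.862,1,-0.013,-0.195,0,0,0,0.862,1,-0.013,-0.195,0,0,0,0.862,1,-0.013,-0.195,0,0,0,0.862,1])

```text
time: 21.08
tcp_pos: [0.3836, -0.1605, 0.1396]
ee_rot: [0.277, 0.961, -0.002, -0.003]
ft_force: [-0.1, 0.3, -1.0]
opening: 0.0498
finger_force: 39.9
```

Emit:
jog_arm(targets=[-0.146,-0.115,0,0,0,0.833,1,-0.146,-0.115,0,0,0,0.833,1,-0.146,-0.115,0,0,0,0.833,1,-0.146,-0.115,0,0,0,0.833,1])

```text
time: 21.58
tcp_pos: [0.4089, -0.2302, 0.14]
ee_rot: [0.477, 0.879, -0.002, -0.002]
ft_force: [-1.2, 0.6, -0.3]
opening: 0.0496
finger_force: 39.9
```

Emit:
jog_arm(targets=[-0.151,0,0,0,0,0.78,1,-0.151,0,0,0,0,0.78,1,-0.151,0,0,0,0,0.78,1,-0.151,0,0,0,0,0.78,1])

```text
time: 22.08
tcp_pos: [0.4414, -0.2805, 0.1405]
ee_rot: [0.644, 0.765, -0.002, -0.001]
ft_force: [0.2, 0.4, -1.1]
opening: 0.0498
finger_force: 39.9
```

Run:
```python
from h import *
c=cam("wrist")
for b in blobs(c,"wood",.01,.2,200):print(b)
tray()
T=np.array([.4895,-.316]);a=np.radians(9.6);tx=np.array([np.cos(a),np.sin(a)]);ty=np.array([-tx[1],tx[0]])
g=T-.04*tx+.0425*ty
plan([(*g,.037,9.6)])
cv2.imwrite("pics/w3.png",c["pixels"][:,:,::-1])
```

```text
(array([422., 258.]), array([ 515.4, -299. ,   96.2,   70. ]), -80.4, 0.025)
(array([322., 307.]), array([ 455.9, -331.8,  142.1,   56.1]), -72.4, 0.1306)
(array([323., 416.]), array([ 454. , -352.5,   49.9,   30.8]), 8.6, 0.1314)
top ((488.6534423828125, -315.3341064453125), (210.36996459960938, 160.69715881347656), 9.78592586517334)
scene ((490.705810546875, -315.7520446777344), (212.46437072753906, 161.3004150390625), 10.002015113830566)
now [ 0.4417 -0.2807  0.1409] yaw 9.67 tz [-0.004 -0.002 -1.   ]
[0.443, -0.2808, 0.037, 9.6] -> [-0.0, 0.004, 0.26] [-0.009, 0.003, 0.002] rows 1.7
```

View pics/w3.png

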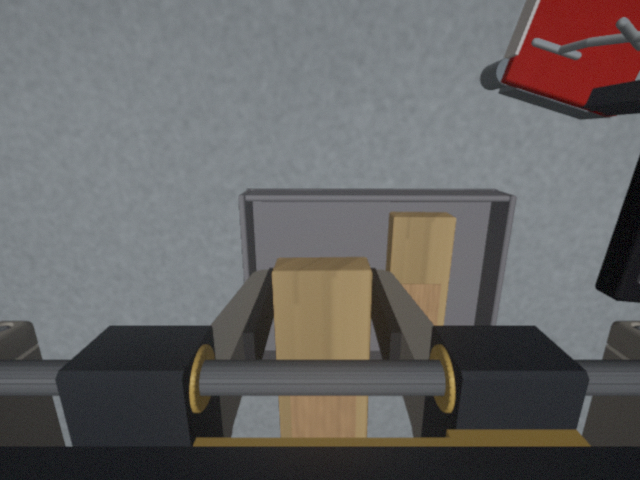

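The second dummy is held at (322,340), with the first lying at (420,260) in the tray and space between them. Lowering and releasing.

Emit:
jog_arm(targets=[0,0.004,0.13,0,0,0,1,0,0.004,0.2,0,0,0,1,0,0.004,0.26,0,0,0,1,0,0.004,0.26,0,0,0,1])

```text
time: 22.72
tcp_pos: [0.4425, -0.2806, 0.0358]
ee_rot: [0.645, 0.764, -0.002, -0.002]
ft_force: [-0.4, 0.1, -1.8]
opening: 0.0496
finger_force: 40.0
```

Emit:
jog_arm(targets=[0,0,0,0,0,0,-0.22,0,0,0,0,0,0,-0.22,0,0,0,0,0,0,-0.22])

```text
time: 23.1
tcp_pos: [0.4433, -0.2814, 0.0375]
ee_rot: [0.646, 0.763, -0.002, -0.0]
ft_force: [-0.6, 0.1, -0.4]
opening: 0.0561
finger_force: 0.0
```

Emit:
jog_arm(targets=[0,0,-0.15,0,0,0,-0.22,0,0,-0.3,0,0,0,-0.22,0,0,-0.45,0,0,0,-0.52,0,0,-0.45,0,0,0,-0.52])

```text
time: 23.6
tcp_pos: [0.4462, -0.2823, 0.222]
ee_rot: [0.646, 0.763, -0.002, 0.004]
ft_force: [-0.5, -0.2, -0.9]
opening: 0.0698
finger_force: 0.0
```

Run:
```python
from h import *
c=cam("wrist")
for b in blobs(c,"wood",.01,.2,200):print(b)
for n in("top","scene"):
    for b in blobs(cam(n),"blue",.005,.04):print(n,b)
print(r.get_obs()["joint_pos"].round(2))
```

```text
(array([585.,  63.]), array([ 577.5, -143. ,   19.5,    7.6]), -3.9, 0.158)
(array([391., 238.]), array([ 518.9, -310.1,  119.4,   66.3]), -80.5, 0.025)
(array([318., 248.]), array([ 449.8, -325.4,  120.5,   49.5]), -80.0, 0.0251)
top (array([214., 274.]), array([423.6, 363.5, 118.4,  48.8]), 9.5, 0.0239)
top (array([281., 274.]), array([419.9, 189.3, 117.5,  48.2]), 31.7, 0.0245)
scene (array([435., 208.]), array([427.2, 365.5, 121.5,  53.6]), 9.0, 0.021)
scene (array([366., 221.]), array([424.1, 190.4, 119.8,  52.6]), 31.5, 0.0209)
scene (array([600., 294.]), array([725.1, 636.6, 126.8,  10.6]), 38.9, 0.0184)
[-0.56  0.22  1.87 -0.    1.05 -0.73]
```

Both dummies lie in the tray. Next the near blue cassette, which goes to bay1.

Run:
```python
from h import *
a=np.radians(31.6);d=np.array([np.cos(a),np.sin(a)]);g=np.array([.422,.190])-.043*d
plan([(.42,-.18,.22,38),(.40,-.06,.22,66),(.39,.06,.2,94),(*g,.17,121.6),(*g,.029,121.6)])
```

```text
now [ 0.4432 -0.2804  0.2162] yaw 9.49 tz [-0.005 -0.002 -1.   ]
[0.42, -0.18, 0.22, 38.0] -> [0.257, -0.016, -0.01] [-0.01, -0.001, -0.95] rows 2.7
[0.4, -0.06, 0.22, 66.0] -> [0.267, 0.145, 0.0] [-0.0, 0.0, -0.934] rows 2.6
[0.39, 0.06, 0.2, 94.0] -> [0.145, 0.264, 0.05] [-0.001, 0.0, -0.933] rows 2.6
[0.3854, 0.1675, 0.17, 121.6] -> [-0.007, 0.269, 0.075] [0.0, 0.0, -0.92] rows 2.6
[0.3854, 0.1675, 0.029, 121.6] -> [-0.0, -0.0, 0.353] [0.0, 0.0, -0.0] rows 2.3
```

Emit:
jog_arm(targets=[0.257,-0.016,-0.01,0,0,-0.95,-0.52,0.257,-0.016,-0.01,0,0,-0.95,-0.52,0.257,-0.016,-0.01,0,0,-0.95,-0.52,0.257,-0.016,-0.01,0,0,-0.95,-0.52])

```text
time: 24.25
tcp_pos: [0.4197, -0.1798, 0.2193]
ee_rot: [0.439, 0.899, -0.002, -0.003]
ft_force: [0.3, -0.2, 0.4]
opening: 0.0695
finger_force: 0.0
```

Emit:
jog_arm(targets=[0.267,0.145,0,0,0,-0.934,-0.52,0.267,0.145,0,0,0,-0.934,-0.52,0.267,0.145,0,0,0,-0.934,-0.52,0.267,0.145,0,0,0,-0.934,-0.52])

```text
time: 24.75
tcp_pos: [0.4003, -0.0603, 0.2198]
ee_rot: [0.209, 0.978, -0.002, -0.002]
ft_force: [-0.1, -0.3, -0.1]
opening: 0.0698
finger_force: 0.0
```

Emit:
jog_arm(targets=[0.145,0.264,0.05,0,0,-0.933,-0.52,0.145,0.264,0.05,0,0,-0.933,-0.52,0.145,0.264,0.05,0,0,-0.933,-0.52,0.145,0.264,0.05,0,0,-0.933,-0.52])

```text
time: 25.25
tcp_pos: [0.3905, 0.0593, 0.1998]
ee_rot: [-0.033, 0.999, -0.001, -0.003]
ft_force: [0.7, 0.3, 0.0]
opening: 0.0698
finger_force: 0.0
```

Emit:
jog_arm(targets=[-0.007,0.269,0.075,0,0,-0.92,-0.52,-0.007,0.269,0.075,0,0,-0.92,-0.52,-0.007,0.269,0.075,0,0,-0.92,-0.52,-0.007,0.269,0.075,0,0,-0.92,-0.52,-0.007,0.269,0.075,0,0,-0.92,-0.52])

```text
time: 25.88
tcp_pos: [0.3861, 0.1659, 0.1701]
ee_rot: [-0.269, 0.963, -0.001, -0.002]
ft_force: [0.7, 0.6, -0.1]
opening: 0.0699
finger_force: 0.0
```

Run:
```python
from h import *
c=cam("wrist")
for b in blobs(c,"blue",.005,.04,400):print(b)
for n in("top","scene"):
    for b in blobs(cam(n),"blue",.005,.04):print(n,b)
a=np.radians(31.6);d=np.array([np.cos(a),np.sin(a)]);g=np.array([.422,.190])-.043*d
plan([(*g,.029,121.6)])
```

```text
(array([324., 260.]), array([420.9, 188.6, 120.1,  48.9]), 31.5, 0.0201)
(array([475., 310.]), array([382.2, 353.4,  46.9,  33.3]), -80.6, 0.0156)
top (array([209., 266.]), array([423.5, 364. , 117.1,  48.6]), 8.4, 0.0242)
scene (array([435., 209.]), array([427.7, 364. , 120.8,  51. ]), 9.2, 0.0209)
scene (array([366., 221.]), array([423.6, 190.6, 119.8,  53. ]), 31.9, 0.021)
scene (array([600., 294.]), array([725.2, 636.9, 127.7,   8.3]), 36.8, 0.018)
now [0.3859 0.1662 0.1702] yaw 121.37 tz [-0.004 -0.002 -1.   ]
[0.3854, 0.1675, 0.029, 121.6] -> [-0.002, 0.003, 0.353] [0.0, -0.009, -0.008] rows 2.3
```

Emit:
jog_arm(targets=[-0.002,0.001,0.353,0,0,0,-0.52,-0.002,0.001,0.353,0,0,0,-0.52,-0.002,0.001,0.353,0,0,0,-0.52,-0.002,0.001,0.353,0,0,0,-0.52,-0.002,0.001,0.353,0,0,0,-0.52])

```text
time: 26.65
tcp_pos: [0.3858, 0.1672, 0.0291]
ee_rot: [-0.272, 0.962, -0.0, -0.002]
ft_force: [-0.2, -0.1, 0.7]
opening: 0.0698
finger_force: 0.0
```

Emit:
jog_arm(targets=[0,0,0,0,0,0,1,0,0,0,0,0,0,1,0,0,0,0,0,0,1,0,0,0,0,0,0,1])

```text
time: 27.15
tcp_pos: [0.3858, 0.1675, 0.0293]
ee_rot: [-0.272, 0.962, -0.0, -0.002]
ft_force: [-0.0, -0.6, 6.8]
opening: 0.0494
finger_force: 40.0
```

Run:
```python
from h import *
A=rk(-.17,0);p,_=cur()
plan([(p[0],p[1],.08,121),(.385,.09,.08,102),(*A,.08,83.85),(*A,.0305,83.85),(*rk(-.0715,0),.0305,83.85)])
```

```text
now [0.3858 0.1675 0.0293] yaw 121.59 tz [-0.003 -0.002 -1.   ]
[0.3858, 0.1675, 0.08, 121.0] -> [0.0, 0.0, -0.127] [0.0, -0.007, 0.02] rows 0.8
[0.385, 0.09, 0.08, 102.0] -> [0.102, -0.165, 0.0] [0.0, -0.001, 0.633] rows 1.8
[0.4323, 0.0027, 0.08, 83.85] -> [-0.07, -0.238, 0.0] [0.0, 0.0, 0.605] rows 1.7
[0.4323, 0.0027, 0.0305, 83.85] -> [-0.0, -0.0, 0.124] [0.0, 0.0, 0.0] rows 0.8
[0.5302, -0.0078, 0.0305, 83.85] -> [-0.246, -0.0, 0.0] [0.0, 0.0, 0.0] rows 1.6
```

Emit:
jog_arm(targets=[0,0,-0.127,0,0,0.02,1,0,0,-0.127,0,0,0.02,1,0,0,-0.127,0,0,0.02,1])

```text
time: 27.52
tcp_pos: [0.3855, 0.1675, 0.0795]
ee_rot: [-0.267, 0.964, -0.0, -0.002]
ft_force: [-0.8, 0.9, -1.0]
opening: 0.0496
finger_force: 40.0
```

Emit:
jog_arm(targets=[0.102,-0.165,0,0,0,0.633,1,0.102,-0.165,0,0,0,0.633,1,0.102,-0.165,0,0,0,0.633,1,0.102,-0.165,0,0,0,0.633,1])

```text
time: 28.02
tcp_pos: [0.3845, 0.0903, 0.0793]
ee_rot: [-0.106, 0.994, -0.001, -0.003]
ft_force: [-0.6, 0.9, -1.4]
opening: 0.0496
finger_force: 40.0
```

Emit:
jog_arm(targets=[-0.07,-0.238,0,0,0,0.605,1,-0.07,-0.238,0,0,0,0.605,1,-0.07,-0.238,0,0,0,0.605,1,-0.07,-0.238,0,0,0,0.605,1])

```text
time: 28.52
tcp_pos: [0.4314, 0.0034, 0.0795]
ee_rot: [0.052, 0.999, -0.001, -0.003]
ft_force: [-0.6, -0.9, -0.5]
opening: 0.0497
finger_force: 40.0
```

Run:
```python
from h import *
o=r.get_obs();print(o["opening"],o["finger_force"])
c=cam("wrist")
for b in blobs(c,"blue",.03,.1,400):print(b,inrk(b[1][:2]/1000))
A=rk(-.17,0)
plan([(*A,.0305,83.85),(*rk(-.0715,0),.0305,83.85)])
cv2.imwrite("pics/w4.png",c["pixels"][:,:,::-1])
```

```text
0.04968349202316926 39.99408781528473
(array([322., 303.]), array([439. ,   1.8,  53.2,  52. ]), -6.6, 0.07) [-0.16321932 -0.00018705]
(array([284., 415.]), array([500.1, -26.4,  29.2,   7.5]), -5.7, 0.07) [-0.09944984 -0.021679  ]
now [0.4312 0.0035 0.0795] yaw 84.02 tz [-0.005 -0.002 -1.   ]
[0.4323, 0.0027, 0.0305, 83.85] -> [-0.004, -0.001, 0.122] [-0.005, -0.01, 0.006] rows 0.8
[0.5302, -0.0078, 0.0305, 83.85] -> [-0.246, -0.0, 0.0] [-0.0, 0.0, -0.0] rows 1.6
```

View pics/w4.png

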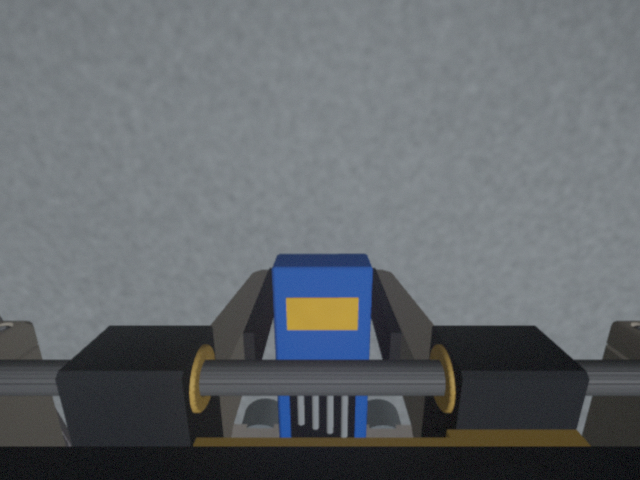

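The cassette is held straight and centred between the rounded noses, (262,412) and (382,412). Lowering and sliding it in.

Emit:
jog_arm(targets=[-0.004,-0.001,0.06,0,0,0.006,1,-0.004,-0.001,0.122,0,-0.01,0.006,1,-0.004,-0.001,0.122,0,-0.01,0.006,1,-0.004,-0.001,0.122,0,-0.01,0.006,1])

```text
time: 29.08
tcp_pos: [0.4328, 0.0026, 0.0312]
ee_rot: [0.054, 0.999, -0.001, 0.0]
ft_force: [-0.1, -1.0, -1.5]
opening: 0.0499
finger_force: 40.0
```

Emit:
jog_arm(targets=[-0.05,0,0,0,0,0,1,-0.1,0,0,0,0,0,1,-0.15,0,0,0,0,0,1,-0.2,0,0,0,0,0,1,-0.235,0,0,0,0,0,1])

```text
time: 29.7
tcp_pos: [0.5267, -0.0081, 0.0317]
ee_rot: [0.055, 0.998, -0.001, -0.0]
ft_force: [-37.7, 7.4, 5.4]
opening: 0.0495
finger_force: 40.0
```

Emit:
jog_arm(targets=[-0.008,0,0,0,0,0,1,-0.014,0,0,0,0,0,1,-0.02,0,0,0,0,0,1,-0.02,0,0,0,0,0,1])

```text
time: 30.2
tcp_pos: [0.5269, -0.0084, 0.0297]
ee_rot: [0.055, 0.998, -0.001, -0.007]
ft_force: [-18.2, 5.7, 3.9]
opening: 0.0495
finger_force: 40.0
```

Run:
```python
from h import *
p,_=cur();print(inrk(p),r.get_obs()["ft_force"])
for n in("wrist","scene","top"):
    for b in blobs(cam(n),"blue",.005,.04,200):print(n,b,inrk(b[1][:2]/1000))
```

```text
[-0.07470301 -0.00090744] [-18.17332264   5.74670415   3.89384369]
wrist (array([322., 301.]), array([532.8,  -9.3,  52.4,  49.5]), 83.8, 0.021) [-0.06876999 -0.00117421]
scene (array([435., 209.]), array([428. , 364.2, 121.4,  52.4]), 10.5, 0.0209) [-0.21298056  0.35894883]
scene (array([296., 272.]), array([530.4,  -8. ,  49.1,  39.1]), 83.3, 0.0227) [-0.07129545 -0.00013881]
top (array([214., 274.]), array([423.4, 363.5, 118.2,  50.1]), 9.5, 0.024) [-0.21747909  0.35776005]
```

The cassette is home: its visible rear matches where the home dummies were, and the push force rose against the stop. Releasing and fetching the second.

Emit:
jog_arm(targets=[0.006,0,0,0,0,0,-0.52,0.006,0,0,0,0,0,-0.52,0.006,0,0,0,0,0,-0.52])

```text
time: 30.72
tcp_pos: [0.533, -0.0091, 0.0316]
ee_rot: [0.055, 0.998, -0.001, 0.001]
ft_force: [0.7, -0.6, 0.7]
opening: 0.0698
finger_force: 0.0
```

Emit:
jog_arm(targets=[0,0,-0.15,0,0,0,-0.52,0,0,-0.3,0,0,0,-0.52,0,0,-0.35,0,0,0,-0.52,0,0,-0.35,0,0,0,-0.52])

```text
time: 31.22
tcp_pos: [0.5335, -0.0087, 0.173]
ee_rot: [0.055, 0.998, -0.001, 0.003]
ft_force: [-0.5, -0.1, 0.5]
opening: 0.0696
finger_force: 0.0
```

Run:
```python
from h import *
for n in("wrist","scene","top"):
    c=cam(n)
    for b in blobs(c,"blue",.005,.04,200):print(n,b,inrk(b[1][:2]/1000))
light()
g=np.array([.4255,.364])-.043*np.array([np.cos(np.radians(9.4)),np.sin(np.radians(9.4))])
plan([(.45,.15,.17,90),(*g,.16,99.4),(*g,.029,99.4)])
```

```text
wrist (array([322., 221.]), array([532.5, -10.2,  49. ,  49. ]), 83.8, 0.0199) [-0.06897184 -0.00210117]
scene (array([436., 209.]), array([426.9, 365.2, 122.8,  52. ]), 8.2, 0.0209) [-0.21418136  0.35982523]
scene (array([295., 272.]), array([529. ,  -7.9,  47.8,  41.6]), 81.4, 0.0218) [-0.0726981  -0.00018937]
top (array([214., 273.]), array([423.2, 363. , 117.3,  49.2]), 9.8, 0.0242) [-0.21762437  0.3572415 ]
top 283 tube 0.0677 0.2325 deg 104.3 R 0.1523
scene 722 tube 0.0663 0.2304 deg 104.0 R 0.1498
now [ 0.5312 -0.0087  0.1697] yaw 83.67 tz [-0.002 -0.003 -1.   ]
[0.45, 0.15, 0.17, 90.0] -> [0.246, 0.372, -0.002] [-0.006, -0.003, -0.211] rows 2.9
[0.3831, 0.357, 0.16, 99.4] -> [0.167, 0.517, 0.025] [0.0, 0.0, -0.313] rows 3.5
[0.3831, 0.357, 0.029, 99.4] -> [-0.0, 0.0, 0.328] [0.0, 0.0, -0.0] rows 2.1
```

Emit:
jog_arm(targets=[0.246,0.372,0,0,0,-0.211,-0.52,0.246,0.372,0,0,0,-0.211,-0.52,0.246,0.372,0,0,0,-0.211,-0.52,0.246,0.372,0,0,0,-0.211,-0.52])

```text
time: 31.98
tcp_pos: [0.4486, 0.1523, 0.1696]
ee_rot: [-0.002, 1.0, -0.002, -0.001]
ft_force: [-0.4, -0.2, -0.2]
opening: 0.0701
finger_force: 0.0
```

Emit:
jog_arm(targets=[0.167,0.517,0.025,0,0,-0.313,-0.52,0.167,0.517,0.025,0,0,-0.313,-0.52,0.167,0.517,0.025,0,0,-0.313,-0.52,0.167,0.517,0.025,0,0,-0.313,-0.52,0.167,0.517,0.025,0,0,-0.313,-0.52])

```text
time: 32.6
tcp_pos: [0.3837, 0.3577, 0.1589]
ee_rot: [-0.083, 0.997, -0.002, -0.0]
ft_force: [-0.1, -0.4, -0.9]
opening: 0.0696
finger_force: 0.0
```

Run:
```python
from h import *
for n in("wrist","scene"):
    c=cam(n)
    for b in blobs(c,"blue",.005,.04,200):
        print(n,b)
        if n=="wrist" and b[1][2]>110: B=b
a=np.radians(B[2]);g=B[1][:2]/1000-.0425*np.array([np.cos(a),np.sin(a)])
p,_=cur();A=rk(-.17,.09)
plan([(*g,.029,B[2]+90),(*g,.08,B[2]+90),(.40,.22,.08,90),(*A,.08,83.85),(*A,.0305,83.85)])
```

```text
wrist (array([323., 263.]), array([424.2, 363.5, 120. ,  49.1]), 9.3, 0.02)
scene (array([435., 209.]), array([427.6, 364. , 120.3,  51.9]), 9.9, 0.021)
scene (array([295., 272.]), array([529.2,  -8. ,  48. ,  39.6]), 83.0, 0.0219)
now [0.3841 0.3558 0.1592] yaw 99.41 tz [ 0.    -0.004 -1.   ]
[0.3823, 0.3566, 0.029, 99.3] -> [0.004, 0.004, 0.325] [-0.008, -0.001, 0.004] rows 2.1
[0.3823, 0.3566, 0.08, 99.3] -> [0.0, 0.0, -0.127] [-0.0, -0.0, -0.0] rows 0.8
[0.4, 0.22, 0.08, 90.0] -> [0.011, -0.344, -0.0] [-0.0, -0.0, 0.31] rows 2.2
[0.4419, 0.0922, 0.08, 83.85] -> [-0.104, -0.32, -0.0] [-0.0, -0.0, 0.205] rows 2.2
[0.4419, 0.0922, 0.0305, 83.85] -> [-0.0, 0.0, 0.124] [-0.0, -0.0, -0.0] rows 0.8
```

Emit:
jog_arm(targets=[0.004,0.004,0.325,0,0,0.004,-0.52,0.004,0.004,0.325,0,0,0.004,-0.52,0.004,0.004,0.325,0,0,0.004,-0.52,0.004,0.004,0.325,0,0,0.004,-0.52,0.004,0.004,0.325,0,0,0.004,-0.52])

```text
time: 33.33
tcp_pos: [0.3834, 0.3583, 0.0322]
ee_rot: [-0.081, 0.997, -0.001, 0.002]
ft_force: [-0.4, -0.7, 0.0]
opening: 0.0698
finger_force: 0.0
```

Emit:
jog_arm(targets=[0,0,0,0,0,0,1,0,0,0,0,0,0,1,0,0,0,0,0,0,1,0,0,0,0,0,0,1])

```text
time: 33.83
tcp_pos: [0.3825, 0.3582, 0.0309]
ee_rot: [-0.081, 0.997, -0.001, 0.001]
ft_force: [0.1, -1.4, 9.7]
opening: 0.0496
finger_force: 40.0
```

Emit:
jog_arm(targets=[0,0,-0.127,0,0,0,1,0,0,-0.127,0,0,0,1,0,0,-0.127,0,0,0,1])

```text
time: 34.2
tcp_pos: [0.3818, 0.3578, 0.0806]
ee_rot: [-0.081, 0.997, -0.001, 0.0]
ft_force: [1.1, 0.2, -2.0]
opening: 0.0495
finger_force: 40.0
```

Emit:
jog_arm(targets=[0.011,-0.344,0,0,0,0.31,1,0.011,-0.344,0,0,0,0.31,1,0.011,-0.344,0,0,0,0.31,1,0.011,-0.344,0,0,0,0.31,1])

```text
time: 34.7
tcp_pos: [0.3997, 0.2208, 0.0805]
ee_rot: [0.001, 1.0, -0.002, -0.0]
ft_force: [0.7, -0.6, -1.3]
opening: 0.0495
finger_force: 40.0
```

Emit:
jog_arm(targets=[-0.104,-0.32,0,0,0,0.205,1,-0.104,-0.32,0,0,0,0.205,1,-0.104,-0.32,0,0,0,0.205,1,-0.104,-0.32,0,0,0,0.205,1])

```text
time: 35.2
tcp_pos: [0.4418, 0.0941, 0.0813]
ee_rot: [0.054, 0.999, -0.001, 0.0]
ft_force: [-0.3, 0.4, -1.1]
opening: 0.0498
finger_force: 40.0
```

Run:
```python
from h import *
o=r.get_obs();print(o["opening"],o["finger_force"])
c=cam("wrist")
for b in blobs(c,"blue",.03,.1,400):print(b,inrk(b[1][:2]/1000))
A=rk(-.17,.09);plan([(*A,.0305,83.85)])
```

```text
0.04975370901078879 39.99620854854584
(array([322., 304.]), array([450.8,  92.6,  53.9,  51.9]), -6.4, 0.0703) [-0.16121479  0.09135454]
now [0.4415 0.0946 0.0813] yaw 83.84 tz [ 0.001 -0.003 -1.   ]
[0.4419, 0.0922, 0.0305, 83.85] -> [-0.002, -0.006, 0.127] [-0.005, 0.002, -0.0] rows 0.8
```

Emit:
jog_arm(targets=[-0.002,-0.004,0.06,0,0,0,1,-0.002,-0.004,0.123,0,0,0,1,-0.002,-0.004,0.123,0,0,0,1,-0.002,-0.004,0.123,0,0,0,1])

```text
time: 35.75
tcp_pos: [0.4418, 0.0928, 0.0324]
ee_rot: [0.053, 0.999, -0.001, 0.0]
ft_force: [-0.0, 0.5, -1.7]
opening: 0.05
finger_force: 40.0
```

Emit:
jog_arm(targets=[-0.05,0,0,0,0,0,1,-0.1,0,0,0,0,0,1,-0.15,0,0,0,0,0,1,-0.2,0,0,0,0,0,1,-0.23,0,0,0,0,0,1])

```text
time: 36.38
tcp_pos: [0.5347, 0.0823, 0.0331]
ee_rot: [0.054, 0.999, -0.001, 0.001]
ft_force: [0.4, -0.2, -1.7]
opening: 0.0495
finger_force: 40.0
```

Emit:
jog_arm(targets=[-0.008,0,0,0,0,0,1,-0.014,0,0,0,0,0,1,-0.02,0,0,0,0,0,1,-0.02,0,0,0,0,0,1])

```text
time: 36.88
tcp_pos: [0.5358, 0.0813, 0.0314]
ee_rot: [0.054, 0.999, -0.002, -0.005]
ft_force: [-15.2, 6.4, 5.0]
opening: 0.0498
finger_force: 40.0
```

Run:
```python
from h import *
p,_=cur();print(inrk(p),r.get_obs()["ft_force"])
for n in("wrist","scene"):
    for b in blobs(cam(n),"blue",.005,.04,200):print(n,b,inrk(b[1][:2]/1000))
```

```text
[-0.07551664  0.08921979] [-15.15199728   6.37186511   4.96358229]
wrist (array([153., 282.]), array([528. ,  -9.8,  50.7,  40.8]), 83.7, 0.0196) [-0.0734888  -0.00218556]
wrist (array([322., 301.]), array([542.4,  80.2,  51.7,  49.5]), 84.1, 0.0215) [-0.06881353  0.08883917]
scene (array([335., 268.]), array([540.2,  82.1,  48.8,  39.5]), 80.4, 0.0231) [-0.07120442  0.09049255]
scene (array([295., 272.]), array([529. ,  -8.1,  48.7,  38.7]), 84.1, 0.0219) [-0.07267668 -0.00038821]
```

Emit:
jog_arm(targets=[0.007,0,0,0,0,0,-0.52,0.007,0,0,0,0,0,-0.52,0.007,0,0,0,0,0,-0.52])

```text
time: 37.35
tcp_pos: [0.5393, 0.0812, 0.0328]
ee_rot: [0.054, 0.999, -0.001, 0.001]
ft_force: [-0.1, 0.5, 0.1]
opening: 0.0694
finger_force: 0.0
```

Emit:
jog_arm(targets=[0,0,-0.15,0,0,0,-0.52,0,0,-0.3,0,0,0,-0.52,0,0,-0.45,0,0,0,-0.52,0,0,-0.6,0,0,0,-0.52,0,0,-0.73,0,0,0,-0.52])

```text
time: 37.98
tcp_pos: [0.5387, 0.0819, 0.3273]
ee_rot: [0.054, 0.999, -0.001, 0.002]
ft_force: [0.3, 0.2, -0.9]
opening: 0.0694
finger_force: 0.0
```

Run:
```python
from h import *
for n in("wrist","scene","top"):
    c=cam(n);X=cloud(c)
    for col in("blue","wood"):
        for b in blobs(c,col,.005,.04,200,X):print(n,col,b,inrk(b[1][:2]/1000))
tray();light()
cv2.imwrite("pics/t5.png",cam("scene")["pixels"][:,:,::-1])
L=rk(.0663,0)
plan([(.56,.05,.33,54),(.61,.0,.33,24),(*L,.33,-6.15),(*L,.2365,-6.15)])
```

```text
wrist blue (array([256., 198.]), array([533. ,  -9.8,  50. ,  48.9]), -6.4, 0.0198) [-0.06851757 -0.0016499 ]
wrist blue (array([322., 198.]), array([541.7,  79.2,  48.1,  48. ]), 84.2, 0.02) [-0.06940237  0.08776993]
wrist wood (array([ 27., 158.]), array([ 447. , -310.4,   91.7,   50.3]), -80.4, 0.0243) [-0.12181882 -0.30973323]
wrist wood (array([ 41., 218.]), array([ 528.5, -318. ,  139.8,   50.7]), -79.9, 0.0247) [-0.03997367 -0.30855825]
wrist wood (array([255., 200.]), array([533.4, -10.2,  35.6,  17. ]), 83.9, 0.0206) [-0.06807702 -0.00200475]
wrist wood (array([322., 200.]), array([543.2,  79.1,  34. ,  17.1]), 84.0, 0.0207) [-0.06790029  0.08783121]
wrist wood (array([460., 231.]), array([607.8, 265. ,  50. ,  35.2]), 30.9, 0.021) [-0.02358787  0.27958203]
scene blue (array([335., 269.]), array([540.1,  81.1,  48.7,  39.2]), 83.8, 0.0217) [-0.07119671  0.08948759]
scene blue (array([295., 272.]), array([529.3,  -8.2,  48.4,  37.5]), 85.6, 0.0219) [-0.07236769 -0.0004555 ]
scene wood (array([156., 284.]), array([ 483.8, -316.9,  145.4,  124.7]), 8.9, 0.0266) [-0.08453426 -0.
[... 566 characters left out ...]
top ((488.6530456542969, -316.24444580078125), (210.69390869140625, 162.4547882080078), 9.829081535339355)
scene ((489.7467346191406, -315.7336730957031), (214.7472686767578, 160.49102783203125), 9.637161254882812)
top 231 tube 0.0664 0.2321 deg 103.9 R 0.1515
scene 738 tube 0.0664 0.2304 deg 104.1 R 0.1499
now [0.5377 0.0818 0.3227] yaw 83.82 tz [-0.002 -0.003 -1.   ]
[0.56, 0.05, 0.33, 54.0] -> [-0.064, -0.073, -0.018] [-0.007, -0.001, 0.994] rows 2.8
[0.61, 0.0, 0.33, 24.0] -> [-0.175, -0.028, -0.0] [-0.0, -0.0, 1.0] rows 2.8
[0.6672, -0.0226, 0.33, -6.15] -> [-0.109, 0.108, -0.0] [-0.0, 0.0, 1.005] rows 2.8
[0.6672, -0.0226, 0.2365, -6.15] -> [-0.0, -0.0, 0.234] [-0.0, 0.0, 0.0] rows 1.5
```

View pics/t5.png

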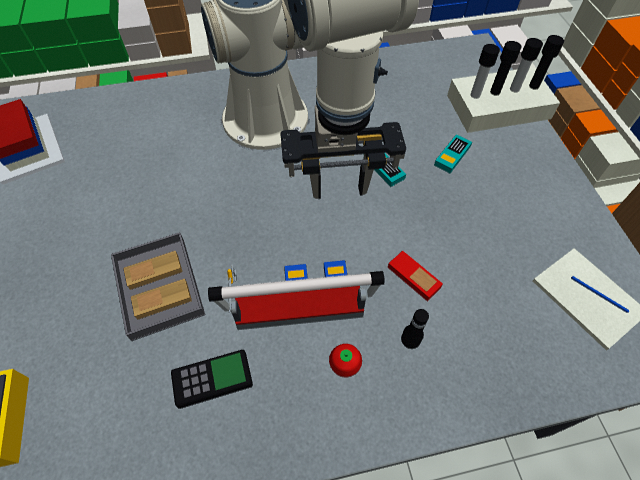

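The scene shows both cassettes in the bays at (295,272) and (335,268), both dummies in the tray, the bystanders untouched and the light up. Now the light.

Emit:
jog_arm(targets=[-0.064,-0.073,-0.018,0,0,0.994,-1,-0.064,-0.073,-0.018,0,0,0.994,-1,-0.064,-0.073,-0.018,0,0,0.994,-1,-0.064,-0.073,-0.018,0,0,0.994,-1], newtons=15)

```text
time: 38.88
tcp_pos: [0.5604, 0.0501, 0.3305]
ee_rot: [0.309, 0.951, -0.002, -0.0]
ft_force: [0.1, 0.3, -0.5]
opening: 0.092
finger_force: 0.0
```

Emit:
jog_arm(targets=[-0.175,-0.028,0,0,0,1,-1,-0.175,-0.028,0,0,0,1,-1,-0.175,-0.028,0,0,0,1,-1,-0.175,-0.028,0,0,0,1,-1])

```text
time: 39.38
tcp_pos: [0.6107, -0.0001, 0.3311]
ee_rot: [0.543, 0.84, -0.001, 0.001]
ft_force: [0.8, 0.6, -0.1]
opening: 0.0918
finger_force: 0.0
```

Emit:
jog_arm(targets=[-0.109,0.108,0,0,0,1,-1,-0.109,0.108,0,0,0,1,-1,-0.109,0.108,0,0,0,1,-1,-0.109,0.108,0,0,0,1,-1])

```text
time: 39.88
tcp_pos: [0.6679, -0.022, 0.3316]
ee_rot: [0.741, 0.671, -0.001, 0.001]
ft_force: [0.4, 0.6, 0.0]
opening: 0.0917
finger_force: 0.0
```

Run:
```python
from h import *
L=rk(.0663,0)
plan([(*L,.2365,-6.15)])
```

```text
now [ 0.6679 -0.022   0.3316] yaw -5.66 tz [ 0.    -0.003 -1.   ]
[0.6672, -0.0226, 0.2365, -6.15] -> [-0.001, -0.002, 0.238] [0.001, 0.005, 0.016] rows 1.5
```

Emit:
jog_arm(targets=[-0.001,-0.002,0.12,0,0,0.016,-1,-0.001,-0.002,0.238,0,0,0.016,-1,-0.001,-0.002,0.238,0,0,0.016,-1,-0.001,-0.002,0.238,0,0,0.016,-1])

```text
time: 40.38
tcp_pos: [0.6682, -0.0227, 0.2388]
ee_rot: [0.745, 0.667, 0.0, 0.002]
ft_force: [0.3, 1.0, 0.7]
opening: 0.0919
finger_force: 0.0
```

Emit:
jog_arm(targets=[0,0,0,0,0,0,1,0,0,0,0,0,0,1,0,0,0,0,0,0,1,0,0,0,0,0,0,1,0,0,0,0,0,0,1])

```text
time: 41.0
tcp_pos: [0.6673, -0.0228, 0.2369]
ee_rot: [0.746, 0.666, -0.001, 0.001]
ft_force: [0.2, 0.2, 0.1]
opening: 0.0441
finger_force: 0.0
```

Emit:
jog_arm(targets=[0,0,0,0,0,0,1,0,0,0,0,0,0,1,0,0,0,0,0,0,1,0,0,0,0,0,0,1,0,0,0,0,0,0,1])

```text
time: 41.62
tcp_pos: [0.6678, -0.0229, 0.2371]
ee_rot: [0.746, 0.666, -0.0, 0.002]
ft_force: [4.6, -1.4, -0.3]
opening: 0.0195
finger_force: 15.0
```

Emit:
jog_arm(targets=[0,-0.058,-0.01,0,0,0,1,0,-0.123,-0.01,0,0,0,1,0,-0.188,0.002,0,0,0,1,0,-0.237,0.019,0,0,0,1,0,-0.278,0.039,0,0,0,1])

```text
time: 42.25
tcp_pos: [0.5575, -0.0103, 0.2223]
ee_rot: [0.746, 0.666, 0.001, 0.003]
ft_force: [3.8, -0.1, 3.1]
opening: 0.0195
finger_force: 15.0
```

Emit:
jog_arm(targets=[0,0,0,0,0,0,1,0,0,0,0,0,0,1,0,0,0,0,0,0,1,0,0,0,0,0,0,1])

```text
time: 42.75
tcp_pos: [0.5553, -0.0101, 0.221]
ee_rot: [0.746, 0.666, -0.002, -0.0]
ft_force: [-7.8, 1.5, 6.2]
opening: 0.0193
finger_force: 15.0
```

Run:
```python
from h import *
print(r.get_obs()["ft_force"]);plan([]);p,_=cur();print(inrk(p));light()
```

```text
[-7.79502     1.48354587  6.23373109]
now [ 0.5553 -0.0101  0.221 ] yaw -6.48 tz [-0.004 -0.002 -1.   ]
[-0.0463283   0.00043533]
top 306 tube -0.0482 0.2178 deg 59.5 R 0.1541
scene 565 tube -0.0481 0.2167 deg 59.3 R 0.1531
```

Emit:
jog_arm(targets=[0,0.006,-0.003,0,0,0,1,0,0.006,-0.003,0,0,0,1])

```text
time: 43.1
tcp_pos: [0.5575, -0.0103, 0.2222]
ee_rot: [0.746, 0.666, -0.003, -0.001]
ft_force: [-8.6, 2.1, 6.5]
opening: 0.0194
finger_force: 15.0
```

Emit:
jog_arm(targets=[0,0,0,0,0,0,-1,0,0,0,0,0,0,-1,0,0,0,0,0,0,-1,0,0,0,0,0,0,-1,0,0,0,0,0,0,-1])

```text
time: 43.72
tcp_pos: [0.5593, -0.0106, 0.2224]
ee_rot: [0.746, 0.666, -0.001, 0.001]
ft_force: [0.1, 0.4, -0.2]
opening: 0.0671
finger_force: 0.0
```

Emit:
jog_arm(targets=[0,0,-0.1,0,0,0,-1,0,0,-0.2,0,0,0,-1,0,0,-0.3,0,0,0,-1,0,0,-0.3,0,0,0,-1,0,0,-0.3,0,0,0,-1])

```text
time: 44.35
tcp_pos: [0.5587, -0.0103, 0.3417]
ee_rot: [0.746, 0.666, -0.001, 0.001]
ft_force: [-0.1, -0.0, 0.1]
opening: 0.0915
finger_force: 0.0
```

Run:
```python
from h import *
light()
c=cam("wrist");X=cloud(c);q=inrk(X);h=hsv(c)
m=(h[...,1]<60)&(h[...,2]>130)&(X[...,2]>.2)&(X[...,2]<.25)&(abs(q[...,1])<.04)&(abs(q[...,0]+.045)<.03)
print(m.sum(),np.percentile(q[m][:,0],[2,50,98]),np.percentile(X[m][:,2],[2,50,95]))
cv2.imwrite("pics/s6.png",cam("scene")["pixels"][:,:,::-1])
```

```text
top 370 tube -0.046 0.2192 deg 60.5 R 0.1543
scene 581 tube -0.046 0.218 deg 60.3 R 0.1532
2135 [-0.05388776 -0.0450114  -0.03607852] [0.21838478 0.22343579 0.2252033 ]
```

View pics/s6.png

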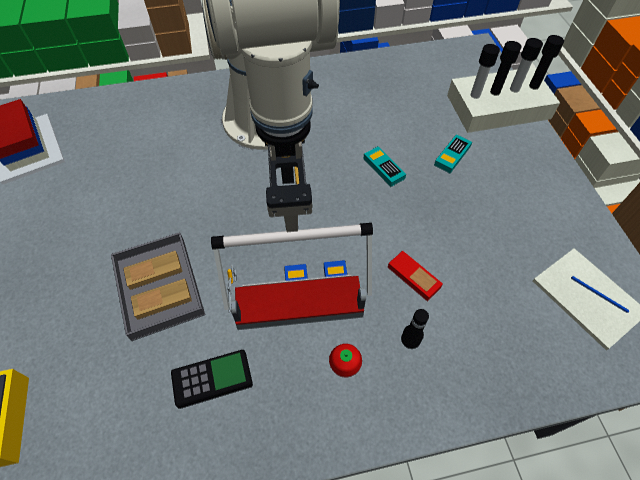

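The picture shows everything in place: cassettes at (295,272) and (335,268), dummies in the tray, the light let go near 60°. I'll wait over a second, check it holds, and hand in.

Emit:
jog_arm(targets=[0,0,0,0,0,0,-1,0,0,0,0,0,0,-1,0,0,0,0,0,0,-1,0,0,0,0,0,0,-1,0,0,0,0,0,0,-1])

```text
time: 45.18
tcp_pos: [0.5591, -0.0103, 0.3424]
ee_rot: [0.746, 0.666, -0.001, 0.001]
ft_force: [-0.1, 0.7, 0.4]
opening: 0.0919
finger_force: 0.0
```

Emit:
jog_arm(targets=[0,0,0,0,0,0,-1,0,0,0,0,0,0,-1,0,0,0,0,0,0,-1,0,0,0,0,0,0,-1,0,0,0,0,0,0,-1])

```text
time: 45.8
tcp_pos: [0.5591, -0.0103, 0.3424]
ee_rot: [0.746, 0.666, -0.001, 0.001]
ft_force: [0.1, -0.3, 0.5]
opening: 0.092
finger_force: 0.0
```

Run:
```python
from h import *
light()
for n in("scene","wrist"):
    for b in blobs(cam(n),"blue",.005,.04,200):print(n,b,inrk(b[1][:2]/1000))
print(r.close_job())
```

```text
top 370 tube -0.0461 0.2191 deg 60.4 R 0.1542
scene 584 tube -0.046 0.2179 deg 60.2 R 0.1531
scene (array([335., 268.]), array([538.9,  81.5,  49.5,  38.9]), 82.2, 0.0216) [-0.07243266  0.08975673]
scene (array([295., 272.]), array([529.8,  -8.2,  48.3,  38.9]), 84.6, 0.0216) [-0.07187057 -0.00040193]
wrist (array([291., 127.]), array([533.4,  80.8,  48.2,  27.9]), 82.7, 0.02) [-0.07782601  0.08847153]
wrist (array([293., 194.]), array([523.5,  -7.9,  48.3,  27.8]), 82.7, 0.0198) [-0.07816645 -0.00077859]
the job is handed in; nothing more can be done
None
```

I handed the job in at about 46 s (no verdict came back): both blue cassettes are home in the middle and left bays, both wooden dummies are in the tray, the light has been let go and holds at about 60°, and the torch, tomato and card terminal were left alone.

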